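# Put away the washed parts of the bun filling machine

## Robot

A 7-joint arm with a two-finger parallel gripper is mounted at the origin on the work surface. World frame = base frame: x ahead of the robot, y to its left, z up, the work surface at z = 0. Lengths are in mm, angles in rad, forces in N, time in s.
With the tool pointing down it reaches from about 350 to 900 mm from the base axis. Payload 7.2 kg.
Tool frame: the origin (TCP) lies between the finger pads; the fingertips stand 8 mm ahead of it and the grasp point (between the pads) lies 11 mm behind it; z points along the fingers, x is the direction in which the jaws open and shut, and the axes are right-handed (so a half turn about z gives the same grasp; the last joint's range is limited). The gripper opens to 88 mm and grips with 3 to 60 N. Pads are 20 mm wide; open, the fingers measure 115 mm over their backs; the gripper's body (75 mm by 178 mm) begins 61 mm behind the grasp point.
Start: joints at [1.216, 0.411, -0.013, 1.596, 0.006, 1.134, -0.082], TCP at [176.791, -599.478, 230.653] pointing down, gripper open.
Joint ranges: [-2.95, 2.95], [-0.29, 1.99], [-1.47, 1.44], [0.14, 2.54], [-1.03, 4.17], [0.13, 1.85], [-2.86, 2.86]. Speed limits (rad/s): [2.39, 2.39, 3.01, 3.01, 3.14, 3.14, 3.14].

## Interface

Orientations are given as a unit quaternion [w, x, y, z].
In Python, from workcell import robot, imaging gives the robot as it stands. The module is installed in compiled form; this text tells all that it offers.
- The arm moves only by the tool servo_tool, never from a script. Its argument "series" is a list that holds one entry, the list of rows, each a list of 7 numbers: the shift along the tool's x, y, z in mm, then the turn, a rotation vector about the tool's x, y, z in rad, then the finger opening in mm, from 0 to 87.8. A call has 1 to 5 rows; each row is the pose to reach, as a shift and turn from the pose commanded when the call began, along the tool's axes at that moment; what a row does not reach only later rows make up. A row lasts 1/12 s, in which the tool goes at most 41.7 mm and 7.16 degrees, less where a joint would pass 70% of its speed; a pose out of reach is approached as far as the arm can. A call with a gripper value outside its range is refused whole. The fingers move at their own pace and stop on an object; "grip_force" is the grip in N (left out, the last holds). Time passes only in rows, so rows that repeat a pose let the fingers close. It gives the time, the measured TCP pose, the force and the opening at its end, in the units of the state.
- robot.get_state(): the state, without advancing time (a new reading comes with each control period).
- imaging.capture(name): name is "scene" or "top"; returns (picture, depth): 420x560x3 uint8, red, green, blue; 420x560 float32, mm along the optical axis (not along the pixel's ray), 0 where there is no reading.
- imaging.calibration(name): a dict with "K" (3x3 intrinsics, pixels), "distortion" ([k1, k2, p1, p2, k3] as OpenCV has them; the pictures are not rectified), "position" and "orientation" of the camera in the world. Camera axes: x right, y down, z forward; pixel columns grow to the right and rows downward; lengths in mm; the calibration is good to about 2 mm. A picture is of the moment at which its call begins. calibration takes no time and is no camera call.
- robot.finish_job(): hands the job in, once; it reports no verdict.
The state is a dict: "time": time; "joint_positions": joint angles; "qd": joint speeds; "joint_torque": joint torques, N m; "tcp_pos": TCP position; "tool_rot": TCP orientation; "ft_force": force on the tool from outside, world axes, zero at the start; "wrist_torque": the same for the moment, N m; "opening": finger opening in mm.
Only numpy, scipy, OpenCV 4.12 (cv2) and the standard library are available. Lean on these libraries where they do the work, as an engineer would, in place of code of your own. Each camera call takes 0.05 s, during which the arm holds its last target. There are 200 camera calls.

## Task

Sort the three washed machine parts lying on the bench nearest the robot: put the grooved roll and the filling nozzle flat on the floor of the totes that already hold one of their kind. The flat white plate must drain first: lean it lengthwise against the sloping rest with its lower end on the ledge and let go of it; then take it by its raised end and stand it upright on its short edge in the slot of the rack, leaving the bowl, the bottle and the bun where they are.

Things in the scene. Friction and masses are not known exactly. Their poses are not given: they have to be found in the camera images.
- plate: Flat white plastic guide plate, 150 (x) by 65 (y) by 18 (z) mm, with two dark bolt holes on one face; the same either end up. Starts flat on the bench, its length within about 20 degrees of the robot's x. Origin: centre of its underside as it lies at the start; x along its length, z its thickness.
- plate_center (a point): Middle of the white plate (9 mm above its origin).
- roll: Grooved steel guide roll with square white end blocks, 130 mm long (x). Roll  40 mm diameter and 98 mm long, axis 23 mm above the underside; end blocks 46 by 46 by 16 mm. Starts lying on the bench near the robot. Origin: centre of its underside; x along its length. Grasp it across the roll body at mid-length.
- roll_center (a point): Middle of the roll, on its axis (23 mm above its origin).
- nozzle: Steel filling nozzle, 140 mm long (x): a block 60 (x) by 40 (y) by 36 (z) mm from x = -70 to -10 mm, and a tube of 20 mm diameter from x = -10 to +70 mm, its axis 18 mm above the underside. Starts lying on the bench near the robot. Origin: under the middle of its length; the mass centre is at x = -24 mm. Grasp the block across its 40 mm width at about x = -30 mm.
- nozzle_center (a point): Middle of the nozzle's length, on the tube's axis (18 mm above its origin).
- roll_tote: Grey open tote that already holds a loose grooved roll; fixed to the bench. Outside 230 (x) by 190 (y) by 60 (z) mm, walls and floor 5 mm. Origin: centre of its underside. The roll in it lies along y, centred at about x = +60 mm, so the half at negative x is free. It stands on the robot's left or right.
- nozzle_tote: Grey open tote like the other, which already holds a loose filling nozzle lying along y at about x = +60 mm; the half at negative x is free. Fixed to the bench, on the other side from the roll tote. Origin: centre of its underside.
- rest: Fixed steel draining rest, base 110 x 85 x 8 mm, origin under its middle. A panel 45 mm wide (y), 95 long, slopes 50 degrees to the level; its foot line is at x = +35, z = 20 mm and it rises towards -x (upper face looks to +x and up). At the foot a ledge 24 mm deep stands square to the panel. The plate leaning there sticks out 10 mm each side and 55 mm past the panel top.
- rest_seat (a point): Where the middle of the plate is when it leans properly in the rest: 75 mm up the slope from the ledge and 9 mm off the panel (about x = -6, z = +83 mm in the rest's frame).
- rack: Fixed steel rack with one slot: two upright walls 90 mm long (y), 5 mm thick, reaching up to z = 68 mm, 28 mm apart (inner faces at x = -14 and +14 mm), open at the ends; slot floor at z = 8 mm. The plate stands in it on its 65 by 18 mm end, its 65 mm width along y. Origin: centre of its underside.
- bowl: Steel bowl, 110 mm across and 50 mm high, beyond the work; leave alone. Origin: centre of its underside.
- bottle: White plastic bottle, 60 mm across and 130 mm high, beyond the work; leave alone. Origin: centre of its underside.
- bun: Brown bun, 130 by 60 by 45 mm, beyond the work; leave alone. Origin: centre of its underside.
There are look-alikes about, which are no part of the job. What is shaped like the nozzle but blue or turquoise is not meant.

How it is judged:
By the outcome, as a careful person would: the job done as asked, in the order asked, and still so for the second after the job is handed in, with the robot touching nothing.
It also fails if it takes over 72 s, if anything falls off the work surface, if the arm or the gripper's body presses on something with over 40 N, if the wrist force passes 120 N, or if a joint passes its speed limit or range.

## Working session

There is one attempt and no reset: what is moved stays moved. The work goes in short steps, Python scripts to look and compute and a tool call to move; the robot and the scene stay as the last step left them, time stands still between calls to the robot, and variables do not carry over. Pictures are saved under pics/ and viewed, on a budget of 10 in all, crops included, one or two more only if the job needs it, and the job is handed in when it is done.

Besides the shell and the picture viewer there is one more tool, called after "Call:" as name(argument=value, ...) on one line, values as JSON. servo_tool: Moves the arm, as the interface text tells. Its arguments: {"type":"object","properties":{"series":{"type":"array","items":{"type":"array","items":{"type":"array","items":{"type":"number"}}}},"grip_force":{"type":"number"}},"required":["series"]}

```bash
mkdir -p pics; python3 - <<'E'
from workcell import robot, imaging
import cv2,numpy as np
print(robot.get_state())
for n in("scene","top"):
    p,d=imaging.capture(n); cv2.imwrite(f"pics/{n}0.png",cv2.cvtColor(p,cv2.COLOR_RGB2BGR)); np.save(f"pics/{n}0.npy",d)
    print(imaging.calibration(n))
a=cv2.imread("pics/top0.png");cv2.imwrite("pics/top0b.png",cv2.resize(a,(800,600)))
a=cv2.imread("pics/scene0.png");cv2.imwrite("pics/scene0b.png",cv2.resize(a,(800,600)))
E
```

```text
{'time': 0.0, 'joint_positions': array([ 1.2157862 ,  0.41193137, -0.01274354,  1.59703514,  0.00558248,
        1.13429141, -0.08218911]), 'qd': array([-0.0001254 , -0.00026952,  0.00036213,  0.00060271, -0.00145011,
       -0.0008958 ,  0.00039495]), 'joint_torque': array([ 3.35561772e-04, -5.87934065e+01,  6.42146654e-01, -2.91074395e+01,
       -5.37402614e-02,  1.83179439e-02,  1.16796050e-04]), 'tcp_pos': array([ 176.65316469, -599.00212566,  229.79292972]), 'tool_rot': array([-4.52490656e-04,  8.00920681e-01, -5.98769904e-01, -6.77877246e-04]), 'ft_force': array([-0.47854338,  0.01695197,  0.14843796]), 'wrist_torque': array([ 0.01800911, -0.00722922, -0.03056717]), 'opening': 87.83094049357669}
{'K': array([[433.13656611,   0.        , 286.21322124],
       [  0.        , 433.13656611, 214.49561044],
       [  0.        ,   0.        ,   1.        ]]), 'distortion': array([-0.08658301,  0.        ,  0.        ,  0.        ,  0.        ]), 'position': array([1230.99086064,  503.44278039,  734.52398713]), 'orientation': array([-0.19499988,  0.39319527,  0.80878984, -0.39144799])}
{'K': array([[397.59855444,   0.        , 276.76976911],
       [  0.        , 397.59855444, 217.06493603],
       [  0.        ,   0.        ,   1.        ]]), 'distortion': array([-0.11239903,  0.        ,  0.        ,  0.        ,  0.        ]), 'position': array([ 458.27521987,   13.37034051, 1030.29341251]), 'orientation': array([-0.02727866,  0.71081482, -0.70188561,  0.03680708])}
```

View pics/top0b.png

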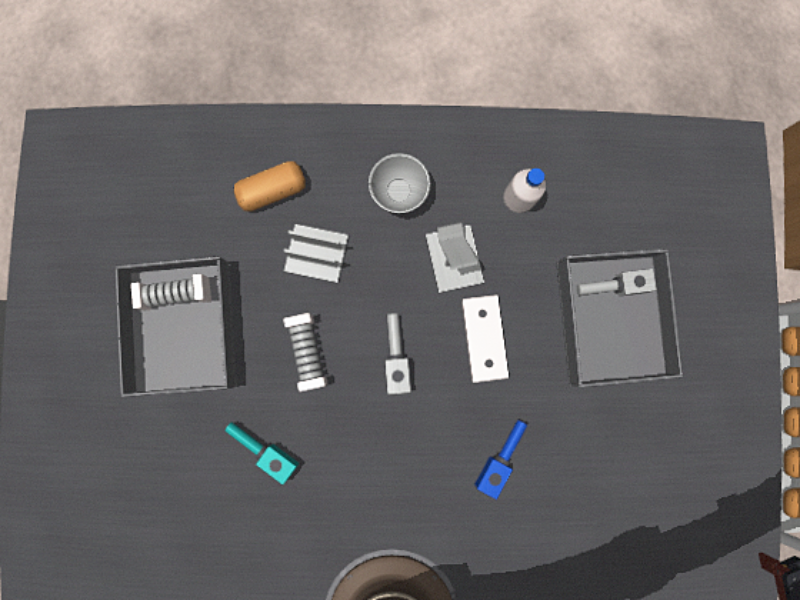

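View pics/scene0b.png

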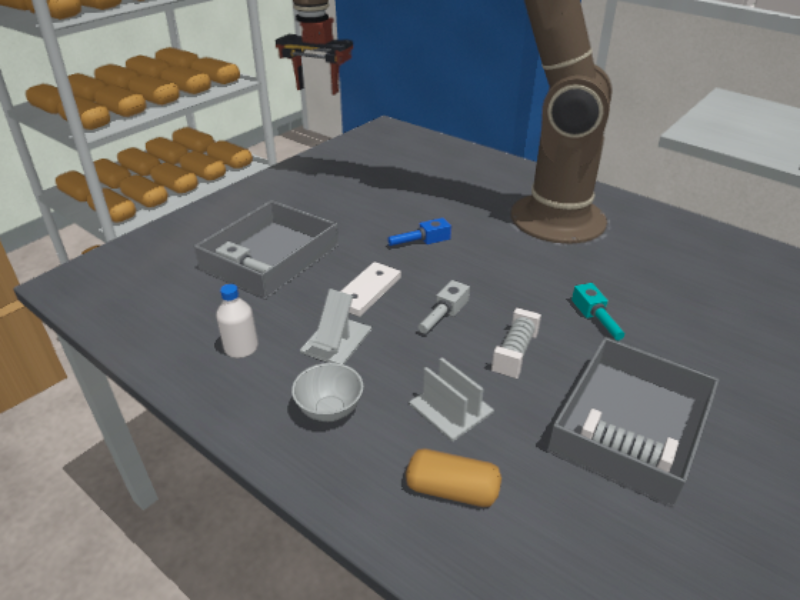

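Top view (800x600): the roll is at (305,352), the steel nozzle at (397,352), the plate at (486,338), the rack at (316,253) and the rest at (457,257). The roll tote is on the left at (178,327) and the nozzle tote on the right at (622,318).

- **Nozzle candidates:** grey at (397,352), turquoise at (262,453), blue at (503,460), and one already in the tote at (620,284). The grey one on the bench fits, because blue and turquoise are excluded.
- **Roll candidates:** (305,352) on the bench and (168,291) in the tote. The bench one is meant.

Next I'll confirm these in one crop and measure.

```bash
cat > h.py <<'E'
import numpy as np,cv2
from workcell import robot, imaging
from scipy.spatial.transform import Rotation as R
def q2r(q): return R.from_quat([q[1],q[2],q[3],q[0]])
def cloud(n,d):
    c=imaging.calibration(n); h,w=d.shape
    v,u=np.mgrid[:h,:w]; p=np.stack([u,v],-1).reshape(-1,1,2).astype(np.float32)
    r=cv2.undistortPoints(p,c["K"],c["distortion"]).reshape(-1,2)
    P=np.c_[r,np.ones(len(r))]*d.reshape(-1,1)
    P=q2r(c["orientation"]).apply(P)+c["position"]
    P[d.ravel()==0]=np.nan
    return P.reshape(h,w,3)
def project(n,X):
    c=imaging.calibration(n); Rm=q2r(c["orientation"]).inv()
    X=Rm.apply(np.atleast_2d(X)-c["position"])
    return cv2.projectPoints(X,np.zeros(3),np.zeros(3),c["K"],c["distortion"])[0].reshape(-1,2)
def rect(P,box,z0,z1):
    x0,x1,y0,y1=box
    s=P[y0:y1,x0:x1].reshape(-1,3); s=s[(s[:,2]>z0)&(s[:,2]<z1)]
    (cx,cy),(w,h),a=cv2.minAreaRect(s[:,:2].astype(np.float32))
    if w<h: w,h,a=h,w,a+90
    a=(a+90)%180-90
    return np.round([cx,cy,w,h,a,len(s),np.median(s[:,2])],1)
E
python3 - <<'E'
from h import *
d=np.load("pics/top0.npy");P=cloud("top",d)
k=.7
def b(x0,x1,y0,y1): return [int(k*t) for t in(x0,x1,y0,y1)]
print("bench",np.nanmedian(P[280:300,230:260,2]))
for n,bx,z0,z1 in [("plate",b(455,520,285,395),9,40),("roll",b(275,335,305,400),12,70),("nozzle",b(370,420,305,400),8,60),("nozblock",b(370,420,305,400),30,60),
 ("rackbase",b(275,360,215,290),4,16),("rackall",b(275,360,215,290),4,90),("racktop",b(275,360,215,290),55,90),("restbase",b(415,495,215,300),4,14),("restpanel",b(415,495,215,300),35,150),("restall",b(415,495,215,300),4,150),
 ("tl",b(100,250,240,410),50,75),("tr",b(550,700,240,400),50,75)]: print(n,rect(P,bx,z0,z1))
x0,x1,y0,y1=b(415,495,215,300); s=P[y0:y1,x0:x1].reshape(-1,3); s=s[s[:,2]>35]
A=np.c_[s[:,:2],np.ones(len(s))]; 
for _ in range(4):
    c=np.linalg.lstsq(A,s[:,2],rcond=None)[0]; r=abs(A@c-s[:,2]); m=r<np.percentile(r,90) if _<3 else r<1e9; A,s=A[m],s[m]
print("panel slope",np.degrees(np.arctan(np.hypot(c[0],c[1]))),"downhill az",np.degrees(np.arctan2(-c[1],-c[0])),c,r.max())
# heights along rest
a=cv2.imread("pics/top0.png")[140:360,150:370]; cv2.imwrite("pics/crop.png",cv2.resize(a,(600,600),interpolation=cv2.INTER_CUBIC))
E
```

```text
bench -0.25961448101088536
plate [ 517.2 -158.3  180.4   73.1   10.8 1481.    17.8]
roll [473.6 159.2 128.1  44.7  13.9 772.   40.3]
nozzle [4.741e+02 6.000e-01 1.378e+02 3.990e+01 5.800e+00 6.330e+02 3.400e+01]
nozblock [4.724e+02 4.000e-01 1.344e+02 3.990e+01 6.000e+00 3.950e+02 3.560e+01]
rackbase [657.  147.2 150.2 135.9 -89.4 938.    7.8]
rackall [ 657.   147.2  150.2  135.9  -89.4 1326.     8.8]
racktop [655.  147.6  88.7  39.5  78.3 208.   66.9]
restbase [ 6.529e+02 -1.061e+02  1.577e+02  1.455e+02  5.000e-01  8.510e+02
  7.600e+00]
restpanel [ 660.  -103.8   85.3   45.9   12.8  348.    67.7]
restall [ 6.520e+02 -1.061e+02  1.593e+02  1.455e+02  5.000e-01  1.459e+03
  9.800e+00]
tl [ 514.7  392.5  232.7  193.1    5.6 1069.    58. ]
tr [ 541.7 -402.5  232.2  194.     5.1  898.    58.6]
panel slope 49.13665168657751 downhill az 13.901759855866928 [-1.12206682e+00 -2.77720040e-01  7.59835673e+02] 2.261767811036634
```

View pics/crop.png

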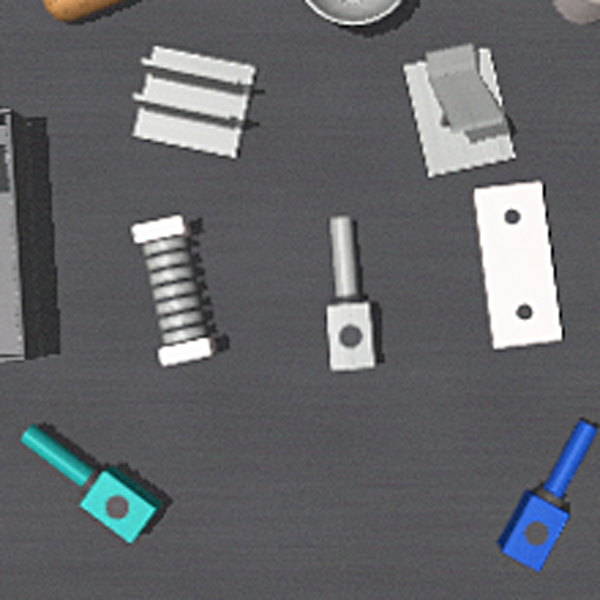

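The crop confirms the grey nozzle at (350,330), the roll at (173,290), the plate at (518,265), and the blue and turquoise decoys at the bottom. Next I'll refine plate, rest and rack with connected components.

```bash
python3 - <<'E'
from h import *
d=np.load("pics/top0.npy");P=cloud("top",d);Z=np.nan_to_num(P[...,2])
gx=cv2.morphologyEx(d,cv2.MORPH_GRADIENT,np.ones((3,3)))
def comp(m,px,k=0):
    m=m.astype(np.uint8)
    if k: m=cv2.morphologyEx(m,cv2.MORPH_OPEN,np.ones((k,k)))
    n,l=cv2.connectedComponents(m,connectivity=4)
    s=P[l==l[int(px[1]*.7),int(px[0]*.7)]]
    (cx,cy),(w,h),a=cv2.minAreaRect(s[:,:2].astype(np.float32)); 
    if w<h:w,h,a=h,w,a+90
    return np.round([cx,cy,w,h,(a+90)%180-90,len(s)],1),s
print("plate",comp((Z>9)&(Z<30),(486,338))[0])
print("nozblk",comp(Z>28,(397,375),7)[0]); print("noz",comp(Z>8,(397,375))[0])
print("roll",comp(Z>12,(305,352))[0])
print("rackbase",comp(Z>4,(316,253))[0]); print("restbase",comp(Z>4,(440,280))[0])
r,s=comp((Z>35),(462,258),3); print("panel",r)
e=np.array([np.cos(np.radians(13.4)),np.sin(np.radians(13.4))]);f=np.array([-e[1],e[0]])
t=s[:,:2]@e; l=s[:,:2]@f
for z in range(15,110,8):
    m=abs(s[:,2]-z)<4
    if m.sum()>5: print(z,t[m].mean().round(1),l[m].min().round(1),l[m].max().round(1))
print("tote-noz rim",comp((Z>50)&(Z<70),(567,300))[0],"roll",comp((Z>50)&(Z<70),(121,330))[0])
for c,n in [((168,291),"roll in tote"),((640,282),"noz in tote")]: print(n,comp((Z>15)&(Z<50),c)[0])
E
```

```text
plate [ 502.9 -161.1  148.5   66.4    7.6 1473. ]
nozblk [437.7  -3.9  62.4  39.9   0.8 380. ]
noz [4.741e+02 6.000e-01 1.378e+02 3.990e+01 5.800e+00 6.330e+02]
roll [473.6 159.2 128.1  44.7  13.9 772. ]
rackbase [ 655.1  147.7   98.7   91.4   78.5 1290. ]
restbase [ 649.8 -106.1  113.5   86.6   13.1 1395. ]
panel [ 644.3 -107.4   53.2   45.9   13.4  330. ]
39 624.7 -274.8 -233.5
47 617.6 -275.7 -231.1
55 611.7 -274.4 -231.3
63 604.9 -275.5 -230.8
71 598.4 -276.7 -230.8
79 591.5 -276.2 -231.1
87 582.1 -275.4 -231.0
95 579.4 -274.3 -232.9
tote-noz rim [ 8.35600e+02 -1.19300e+02  3.00770e+03  2.11660e+03 -8.49000e+01
  2.32675e+05] roll [514.7 392.5 232.7 193.1   5.6 934. ]
roll in tote [576.5 404.3 130.5  47.  -81.7 759. ]
noz in tote [ 601.5 -399.4  140.7   41.2  -81.6  651. ]
```

```bash
cat >> h.py <<'E'
def tool(psi,alpha,roll=0):
    p=np.radians(psi);x=np.array([np.cos(p),np.sin(p),0]);z=np.array([0,0,-1.]);y=np.cross(z,x)
    return R.from_matrix(np.c_[x,y,z])*R.from_rotvec([np.radians(alpha),0,0])
def plan(wps,start=None):
    """wps: (grasp point xyz, jaw azimuth, forward tilt deg, opening, rows). Prints calls of <=5 rows."""
    s=robot.get_state(); p,r=(s["tcp_pos"],q2r(s["tool_rot"])) if start is None else start
    import json
    for G,psi,al,op,n in wps:
        rt=tool(psi,al); pt=np.array(G,float)+11*rt.as_matrix()[:,2]
        dv=(r.inv()*rt).as_rotvec(); D=pt-p; d=np.linalg.norm(D); a=np.degrees(np.linalg.norm(dv))
        nmin=int(np.ceil(max(d/41,a/7.1))); 
        if n<nmin: n=nmin
        p0,r0=p,r; k=0
        while k<n:
            m=min(5,n-k); rows=[]
            for i in range(1,m+1):
                f=(k+i)/n
                q=p0+f*D; rr=r0*R.from_rotvec(dv*f)
                sh=np.round(r.inv().apply(q-p),1); tv=np.round((r.inv()*rr).as_rotvec(),3)
                rows.append([*(float(t)+0 for t in sh),*(float(t)+0 for t in tv),op])
            print(json.dumps([rows]).replace(" ","").replace("-0.0,","0,").replace(".0,",","))
            p=p+r.apply(sh); r=r*R.from_rotvec(tv); k+=m
        print("  ->",np.round(pt,1),n,"rows")
E
python3 - <<'E'
from h import *
P=cloud("top",np.load("pics/top0.npy"))
s=P[210:280,255:295].reshape(-1,3)
t=s[(s[:,2]>10)&(s[:,0]>480)]; print(len(t))
for a,b in((482,500),(500,520),(520,545)):
    m=(t[:,0]>a)&(t[:,0]<b); print(t[m].mean(0).round(1),t[m][:,1].min().round(1),t[m][:,1].max().round(1))
b=s[(s[:,2]>28)&(s[:,0]<468)];print("blk",b.min(0),b.max(0)); print("tipx",t[:,0].max())
C=np.array([502.9,-161.1,10]);z=tool(-82.4,25).as_matrix()[:,2];G=C-15.5*z
plan([(G+[0,0,110],-82.4,25,87.8,1),(G,-82.4,25,87.8,6)])
E
```

```text
194
[491.6   2.8  25.5] -6.1 11.8
[510.3   3.7  25.7] -6.0 14.6
[531.8   5.8  25.9] -3.1 14.9
blk [404.07559926 -24.26604122  28.10539442] [466.43118112  18.79358143  42.04794758]
tipx 542.9449690802435
[[[-23.4,-31.1,7.6,0.031,0.003,0.011,87.8],[-46.8,-62.1,15.2,0.062,0.005,0.022,87.8],[-70.3,-93.2,22.8,0.093,0.008,0.032,87.8],[-93.7,-124.3,30.4,0.124,0.01,0.043,87.8],[-117.1,-155.4,37.9,0.156,0.013,0.054,87.8]]]
[[[-25.1,-28.2,11.9,0.031,0.002,0.011,87.8],[-50.3,-56.4,23.8,0.062,0.005,0.022,87.8],[-75.5,-84.6,35.8,0.093,0.007,0.033,87.8],[-100.6,-112.9,47.7,0.124,0.01,0.043,87.8],[-125.8,-141.1,59.6,0.155,0.012,0.054,87.8]]]
[[[-26.7,-24.7,15.7,0.031,0.003,0.011,87.8],[-53.5,-49.4,31.4,0.062,0.005,0.022,87.8],[-80.2,-74.1,47.1,0.094,0.008,0.033,87.8],[-107,-98.7,62.8,0.125,0.01,0.043,87.8]]]
  -> [ 501.  -161.4  124.1] 14 rows
[[[0,7.7,16.6,0,0,0,87.8],[0,15.5,33.2,0,0,0,87.8],[0,23.2,49.8,0,0,0,87.8],[0,31,66.5,0,0,0,87.8],[0,38.7,83.1,0,0,0,87.8]]]
[[[0,7.8,16.6,0,0,0,87.8]]]
  -> [ 501.  -161.4   14.1] 6 rows
```

Call:
servo_tool(series=[[[-23,-31,8,0.03,0,0.01,87.8],[-47,-62,15,0.06,0.005,0.02,87.8],[-70,-93,23,0.09,0.01,0.03,87.8],[-94,-124,30,0.12,0.01,0.04,87.8],[-117,-155,38,0.156,0.013,0.054,87.8]]])

```text
time: 0.52
tcp_pos: [293.3, -441.6, 192.3]
tool_rot: [-0.059, 0.782, -0.618, 0.052]
ft_force: [1.1, 0.4, -0.0]
opening: 88.0
```

Call:
servo_tool(series=[[[-25,-28,12,0.03,0,0.01,87.8],[-50,-56,24,0.06,0.005,0.02,87.8],[-75,-85,36,0.09,0.01,0.03,87.8],[-101,-113,48,0.12,0.01,0.04,87.8],[-126,-141,60,0.155,0.012,0.054,87.8]]])

```text
time: 0.93
tcp_pos: [408.8, -285.1, 154.0]
tool_rot: [-0.117, 0.758, -0.634, 0.103]
ft_force: [1.4, -0.1, -0.5]
opening: 87.7
```

Call:
servo_tool(series=[[[-27,-25,16,0.03,0,0.01,87.8],[-53,-49,31,0.06,0.005,0.02,87.8],[-80,-74,47,0.09,0.01,0.03,87.8],[-107,-99,63,0.125,0.01,0.043,87.8],[-107,-99,63,0.125,0.01,0.043,87.8]]])

```text
time: 1.35
tcp_pos: [502.6, -154.8, 122.4]
tool_rot: [-0.165, 0.737, -0.64, 0.141]
ft_force: [-0.4, -0.3, -0.5]
opening: 87.8
```

```bash
python3 - <<'E'
from h import *
s=robot.get_state();print(s["time"],s["tcp_pos"],s["joint_positions"].round(2),s["ft_force"])
C=np.array([502.9,-161.1,10]);z=tool(-82.4,25).as_matrix()[:,2];G=C-15.5*z
plan([(G,-82.4,25,87.8,5)])
E
```

```text
1.35 [ 502.56577742 -154.79416058  122.40404925] [ 0.67  0.26 -0.37  2.25 -0.37  0.28 -0.76] [-0.44128468 -0.29351493 -0.5113807 ]
[[[1.3,9.6,19.4,0,0.001,0.001,87.8],[2.6,19.2,38.8,0,0.002,0.003,87.8],[3.9,28.9,58.2,-0.001,0.003,0.004,87.8],[5.2,38.5,77.7,-0.001,0.004,0.005,87.8],[6.5,48.1,97.1,-0.001,0.005,0.007,87.8]]]
  -> [ 501.  -161.4   14.1] 5 rows
```

Call:
servo_tool(series=[[[1,10,20,0,0,0,87.8],[3,19,39,0,0,0,87.8],[4,29,58,0,0,0,87.8],[6,40,80,0,0.003,0.005,87.8],[6,40,80,0,0.003,0.005,87.8]]])

```text
time: 1.77
tcp_pos: [501.1, -169.1, 46.2]
tool_rot: [-0.163, 0.734, -0.644, 0.138]
ft_force: [1.1, 0.4, 0.0]
opening: 87.7
```

```bash
python3 - <<'E'
from h import *
s=robot.get_state();print(s["time"],s["tcp_pos"],s["joint_positions"].round(2),s["ft_force"])
C=np.array([502.9,-161.1,10]);z=tool(-82.4,25).as_matrix()[:,2];G=C-15.5*z
plan([(G,-82.4,25,87.8,2)])
E
```

```text
1.7667 [ 501.11434448 -169.08819862   46.24818655] [ 0.59  0.42 -0.26  2.29 -0.94  0.13 -0.15] [1.1341189  0.39204315 0.01336488]
[[[-3.7,6.3,14.8,0.003,0.003,-0.002,87.8],[-7.4,12.6,29.7,0.007,0.007,-0.004,87.8]]]
  -> [ 501.  -161.4   14.1] 2 rows
```

```bash
cat > arm.py <<'E'
from h import *
from scipy.optimize import least_squares
S=[([1.2157862,.41193137,-.01274354,1.59703514,.00558248,1.13429141,-.08218911],[176.65,-599.0,229.79],[-4.5e-4,.80092,-.59877,-6.8e-4])]
def fk(q,L):
    h,a,b,c=L; z=lambda t:R.from_euler('z',-t); y=lambda t:R.from_euler('y',t)
    r=z(q[0])*y(q[1]); p=np.array([0,0,h])+r.apply([0,0,a])
    r=r*z(q[2])*y(q[3]); p=p+r.apply([0,0,b])
    r=r*z(q[4])*y(q[5]); p=p+r.apply([0,0,c]); return p,r*z(q[6])
E
python3 - <<'E'
from arm import *
s=robot.get_state();S.append((s["joint_positions"],s["tcp_pos"],s["tool_rot"]))
S.append(([.67,.26,-.37,2.25,-.37,.28,-.76],[502.57,-154.79,122.4],[-.165,.737,-.64,.141]))
for q,p,o in S: 
    m=fk(q,[300,450,450,250])[1]; print("rot err",np.degrees((m.inv()*q2r(o)).as_rotvec()).round(1))
f=lambda L:np.concatenate([fk(q,L)[0]-p for q,p,o in S])
r=least_squares(f,[300,450,450,250]); print(r.x.round(1),r.fun.round(1),s["qd"].round(3))
E
```

```text
rot err [  -0.    0. -180.]
rot err [ -0.   0. 180.]
rot err [-1.000e-01 -5.000e-01 -1.798e+02]
[ 49.8 661.6 409.7 261.5] [ 49.1   5.   -9.   10.   10.4   4.8 -16.2  18.3   4.2] [-0.444  0.255  0.561  0.014 -2.153 -0.079  2.186]
```

```bash
python3 - <<'E'
from h import *
C=np.array([502.9,-161.1,10]);z=tool(-82.4,12).as_matrix()[:,2];G=C-15*z
plan([(G+[0,0,60],-82.4,12,87.8,4)])
E
```

```text
[[[-2,-3.3,-6.1,-0.055,0.002,-0.001,87.8],[-3.9,-6.7,-12.1,-0.11,0.004,-0.002,87.8],[-5.9,-10,-18.2,-0.165,0.005,-0.002,87.8],[-7.9,-13.3,-24.3,-0.22,0.007,-0.003,87.8]]]
  -> [ 502.1 -161.2   73.9] 4 rows
```

Call:
servo_tool(series=[[[-4,-7,-12,-0.11,0,0,87.8],[-8,-13,-24,-0.22,0.005,0,87.8],[-8,-13,-24,-0.22,0.005,0,87.8],[-8,-13,-24,-0.22,0.005,0,87.8]]])

```text
time: 2.1
tcp_pos: [502.7, -160.0, 67.0]
tool_rot: [-0.097, 0.747, -0.653, 0.075]
ft_force: [1.1, 0.6, -1.1]
opening: 87.8
```

```bash
cat >> h.py <<'E'
def log(pr=True):
    import json
    s=robot.get_state(); open("log.txt","a").write(json.dumps([list(s["joint_positions"]),list(s["tcp_pos"]),list(s["tool_rot"])])+"\n")
    M=q2r(s["tool_rot"]).as_matrix(); z=M[:,2]
    if pr: print("t",round(s["time"],2),"G",(s["tcp_pos"]-11*z).round(1),"psi",round(np.degrees(np.arctan2(M[1,0],M[0,0])),1),"alpha",round(np.degrees(np.arctan2(np.hypot(z[0],z[1])*np.sign(z[0]),-z[2])),1),"xz",round(M[2,0],3),"q",s["joint_positions"].round(2),"F",s["ft_force"].round(1),"op",round(s["opening"],1),"qd",abs(s["qd"]).max().round(2))
    return s
E
python3 - <<'E'
from h import *
log()
C=np.array([502.9,-161.1,10]);z=tool(-82.4,12).as_matrix()[:,2];G=C-15*z
plan([(G,-82.4,12,87.8,4)])
E
```

```text
t 2.1 G [ 500.  -160.5   77.7] psi -82.2 alpha 14.2 xz -0.015 q [ 0.03  0.39  0.32  2.18 -0.59  0.44 -0.6 ] F [ 1.1  0.6 -1.1] op 87.8 qd 1.86
[[[0.5,3.4,12.8,-0.009,0.004,0,87.8],[1,6.8,25.7,-0.019,0.008,0,87.8],[1.4,10.3,38.5,-0.028,0.011,0,87.8],[1.9,13.7,51.3,-0.037,0.015,0,87.8]]]
  -> [ 502.1 -161.2   13.9] 4 rows
```

Call:
servo_tool(series=[[[0,3,12,0,0,0,87.8],[1,7,25,-0.02,0.007,0,87.8],[1.5,10,37,-0.03,0.01,0,87.8],[1.5,10,37,-0.03,0.01,0,87.8],[1.5,10,37,-0.03,0.01,0,87.8]]])

```text
time: 2.52
tcp_pos: [503.4, -159.8, 28.5]
tool_rot: [-0.085, 0.749, -0.653, 0.07]
ft_force: [0.0, 1.2, 0.0]
opening: 87.7
```

```bash
python3 - <<'E'
from h import *
log()
C=np.array([502.9,-161.1,10]);z=tool(-82.4,12).as_matrix()[:,2];G=C-15*z
plan([(G,-82.4,12,87.8,2)])
E
```

```text
t 2.52 G [ 501.1 -160.2   39.2] psi -82.2 alpha 12.6 xz -0.006 q [ 0.05  0.47  0.28  2.18 -0.63  0.38 -0.57] F [0.  1.2 0. ] op 87.7 qd 0.02
[[[0.6,2.3,6.9,-0.005,0.003,0.001,87.8],[1.3,4.7,13.9,-0.011,0.006,0.003,87.8]]]
  -> [ 502.1 -161.2   13.9] 2 rows
```

Call:
servo_tool(series=[[[0.5,2,7,0,0,0,87.8],[1,4.5,14,-0.01,0.005,0,87.8],[1,4.5,14,-0.01,0.005,0,87.8]]])

```text
time: 2.77
tcp_pos: [502.1, -161.3, 13.4]
tool_rot: [-0.079, 0.749, -0.655, 0.069]
ft_force: [0.2, -1.1, -0.7]
opening: 88.0
```

Call:
servo_tool(series=[[[0,0,0,0,0,0,60],[0,0,0,0,0,0,60],[0,0,0,0,0,0,55],[0,0,0,0,0,0,55],[0,0,0,0,0,0,55]]], grip_force=40)

```text
time: 3.18
tcp_pos: [503.0, -161.2, 14.6]
tool_rot: [-0.08, 0.749, -0.654, 0.07]
ft_force: [-0.9, -0.6, 1.0]
opening: 64.6
```

```bash
python3 - <<'E'
from arm import *
import json
log()
S=[json.loads(l) for l in open("log.txt")]+S
def fk2(q,v):
    h,a,b,c,x0,y0,x1,y1,x2,y2,x3,y3=v; z=lambda t:R.from_euler('z',-t); y=lambda t:R.from_euler('y',t)
    r=z(q[0]); p=np.array([0,0,h])+r.apply([x0,y0,0]); r=r*y(q[1]); p=p+r.apply([x1,y1,a])
    r=r*z(q[2])*y(q[3]); p=p+r.apply([x2,y2,b]); r=r*z(q[4])*y(q[5]); return p+r.apply([x3,y3,c])
v0=np.array([300,400,400,250]+[0]*8.__int__() if 0 else [300,400,400,250]+[0]*8,float)
f=lambda v:np.r_[np.concatenate([fk2(q,v)-p for q,p,o in S]),(v-v0)*.02]
r=least_squares(f,v0); print(r.x.round(0),r.fun[:-12].round(1))
E
```

```text
File "<stdin>", line 9
    v0=np.array([300,400,400,250]+[0]*8.__int__() if 0 else [300,400,400,250]+[0]*8,float)
                                       ^
SyntaxError: invalid decimal literal
```

```bash
cat >> arm.py <<'E'
import json
def fk2(q,v):
    h,a,b,c,x0,y0,x1,y1,x2,y2,x3,y3=v; z=lambda t:R.from_euler('z',-t); y=lambda t:R.from_euler('y',t)
    r=z(q[0]); p=np.array([0,0,h])+r.apply([x0,y0,0]); r=r*y(q[1]); p=p+r.apply([x1,y1,a])
    r=r*z(q[2])*y(q[3]); p=p+r.apply([x2,y2,b]); r=r*z(q[4])*y(q[5]); return p+r.apply([x3,y3,c]),r*z(q[6])*R.from_euler('z',np.pi)
def fit():
    D=S+[json.loads(l) for l in open("log.txt")]
    v0=np.array([300,400,400,250]+[0]*8,float)
    f=lambda v:np.r_[np.concatenate([fk2(q,v)[0]-p for q,p,o in D]),(v-v0)*.02]
    r=least_squares(f,v0); return r.x,r.fun[:-12]
def ik(p,rt,v,q0):
    lo=np.array([-2.95,-.29,-1.47,.14,-1.03,.13,-2.86]);hi=np.array([2.95,1.99,1.44,2.54,4.17,1.85,2.86])
    def g(q):
        a,b=fk2(q,v); return np.r_[(a-p)/10,(b.inv()*rt).as_rotvec()*20,(q-q0)*.01]
    r=least_squares(g,np.clip(q0,lo+.01,hi-.01),bounds=(lo,hi)); return r.x,np.linalg.norm(r.fun[:3])*10,np.degrees(np.linalg.norm(r.fun[3:6])/20)
E
python3 - <<'E'
from arm import *
s=log()
v,res=fit(); print(v.round(0),abs(res).max().round(1))
# lean: rest frame
def leanG(up,off,al):  # plate centre up slope / off panel -> grasp point for pick alpha
    th=np.radians(13.3);e=np.array([np.cos(th),np.sin(th),0]);k=np.array([0,0,1.])
    n=.766*e+.643*k;u=-.643*e+.766*k; O=np.array([649.8,-106.1,0])
    C=O+35*e+20*k+up*u+off*n
    rt=tool(-76.7,al-50); return C-14*rt.as_matrix()[:,2]
q=s["joint_positions"]
for dz in(80,0):
  for al in (12,20):
    G=leanG(75,9,al)+[0,0,dz]; rt=tool(-76.7,al-50)
    for q0 in (q,np.array([.1,.8,.05,1.2,0,1.7,-1.]),np.array([.5,.9,-.5,1.2,-.5,1.7,-1.]),np.array([-.5,.9,.5,1.2,.5,1.7,-1.])):
        x,e1,e2=ik(G+11*rt.as_matrix()[:,2],rt,v,q0); print(al,dz,x.round(2),round(e1,1),round(e2,1))
E
```

```text
t 3.18 G [ 500.7 -161.5   25.3] psi -82.3 alpha 12.1 xz 0.0 q [ 0.06  0.49  0.26  2.18 -0.65  0.35 -0.55] F [-0.9 -0.6  1. ] op 64.6 qd 0.0
[251. 443. 415. 275.  20.   2.  31.   2. -41. -44.  -3.  -8.] 0.3
12 80 [-0.1   1.    0.35  0.93 -0.04  1.85 -1.15] 1.1 0.6
12 80 [-0.1   1.    0.35  0.93 -0.04  1.85 -1.15] 1.1 0.6
12 80 [-0.1   1.    0.35  0.93 -0.04  1.85 -1.15] 1.1 0.6
12 80 [-0.1   1.    0.35  0.93 -0.04  1.85 -1.15] 1.1 0.6
20 80 [-0.16  0.94  0.48  1.05 -0.16  1.7  -1.09] 0.0 0.0
20 80 [-0.02  0.87  0.13  1.08  0.06  1.7  -1.26] 0.0 0.0
20 80 [ 0.09  0.85 -0.12  1.09  0.2   1.72 -1.38] 0.0 0.0
20 80 [-0.12  0.91  0.35  1.06 -0.08  1.69 -1.15] 0.0 0.0
12 0 [-0.15  1.12  0.47  0.96 -0.16  1.75 -1.11] 0.0 0.0
12 0 [-0.03  1.05  0.14  0.98  0.07  1.75 -1.27] 0.0 0.0
12 0 [ 0.05  1.03 -0.07  0.99  0.2   1.77 -1.37] 0.0 0.0
12 0 [-0.1   1.08  0.31  0.97 -0.05  1.74 -1.19] 0.0 0.0
20 0 [-0.17  1.01  0.47  1.12 -0.18  1.57 -1.1 ] 0.0 0.0
20 0 [-0.03  0.95  0.13  1.14  0.05  1.56 -1.27] 0.0 0.0
20 0 [ 0.08  0.93 -0.09  1.15  0.19  1.58 -1.38] 0.0 0.0
20 0 [-0.11  0.98  0.33  1.13 -0.08  1.56 -1.17] 0.0 0.0
```

```bash
cat >> arm.py <<'E'
th=np.radians(13.3);e=np.array([np.cos(th),np.sin(th),0]);k=np.array([0,0,1.])
n=.766*e+.643*k;u=-.643*e+.766*k; O=np.array([649.8,-106.1,0])
cl=tool(-82.3,12.1).inv().apply(np.array([502.9,-161.1,9])-[500.7,-161.5,25.3])
def seat(up,off): return O+35*e+20*k+up*u+off*n
def Gp(C,psi,al): return C-tool(psi,al).apply(cl)
E
python3 - <<'E'
from arm import *
A=-37.9
w=[(np.array([502,-161,120]),-82.3,12,55,4),(Gp(seat(90,54)+[0,0,75],-76.7,-15),-76.7,-15,55,9),(Gp(seat(90,50),-76.7,A),-76.7,A,55,6)]
v,_=fit();q=robot.get_state()["joint_positions"]
for G,ps,al,_,_ in w+[(Gp(seat(76,10),-76.7,A),-76.7,A,0,0)]:
    rt=tool(ps,al);q,a,b=ik(G+11*rt.as_matrix()[:,2],rt,v,q);print(G.round(0),q.round(2),a.round(1),b.round(1))
plan(w)
E
```

```text
[ 502 -161  120] [-0.08  0.33  0.44  2.13 -0.44  0.56 -0.75] 0.0 0.0
[ 673. -101.  214.] [-0.16  0.78  0.45  1.16 -0.21  1.5  -1.09] 0.0 0.0
[ 676. -100.  133.] [-0.08  1.1   0.31  0.83 -0.04  1.85 -1.19] 1.4 0.8
[ 655. -105.   97.] [-0.09  1.08  0.31  0.96 -0.05  1.75 -1.19] 0.0 0.0
[[[-0.1,-5.3,-23.1,-0.001,0,0,55],[-0.2,-10.6,-46.1,-0.001,0,0,55],[-0.2,-15.9,-69.2,-0.002,0,0.001,55],[-0.3,-21.3,-92.2,-0.003,0,0.001,55]]]
  -> [ 504.3 -160.7  109.2] 4 rows
[[[-4.1,-20.9,-6.3,-0.052,0,-0.011,55],[-8.1,-41.8,-12.6,-0.105,0.001,-0.022,55],[-12.2,-62.8,-18.8,-0.157,0.001,-0.033,55],[-16.3,-83.7,-25.1,-0.209,0.001,-0.044,55],[-20.3,-104.6,-31.4,-0.261,0.001,-0.055,55]]]
[[[-3,-18.8,-11.5,-0.053,0.001,-0.011,55],[-6,-37.6,-23,-0.105,0.001,-0.022,55],[-8.9,-56.3,-34.5,-0.157,0.001,-0.033,55],[-11.9,-75.1,-46,-0.209,0.001,-0.044,55]]]
  -> [ 670.3 -101.3  203.6] 9 rows
[[[0,-3.2,12.8,-0.067,0,0,55],[0,-6.4,25.5,-0.133,0,0,55],[0,-9.6,38.3,-0.2,0,0,55],[0,-12.7,51.1,-0.267,0,0,55],[0,-15.9,63.9,-0.333,0,0,55]]]
[[[0,-7.2,11,-0.067,0,0,55]]]
  -> [ 669.  -101.7  124.6] 6 rows
```

Call:
servo_tool(series=[[[0,-5,-23,0,0,0,55],[0,-10,-46,0,0,0,55],[0,-16,-69,0,0,0,55],[0,-21,-92,0,0,0,55]]])

```text
time: 3.52
tcp_pos: [503.4, -160.7, 109.4]
tool_rot: [-0.079, 0.749, -0.654, 0.069]
ft_force: [0.6, 0.2, -2.6]
opening: 64.7
```

Call:
servo_tool(series=[[[-4,-21,-6,-0.05,0,-0.01,55],[-8,-42,-12,-0.1,0,-0.02,55],[-12,-63,-19,-0.155,0,-0.03,55],[-16,-84,-25,-0.21,0,-0.045,55],[-20,-105,-31,-0.26,0,-0.055,55]]])

```text
time: 3.93
tcp_pos: [597.2, -127.1, 161.8]
tool_rot: [0.021, 0.771, -0.636, -0.015]
ft_force: [0.5, -0.7, -2.5]
opening: 64.8
```

Call:
servo_tool(series=[[[-3,-19,-11,-0.05,0,-0.01,55],[-6,-38,-23,-0.105,0,-0.02,55],[-9,-56,-34,-0.157,0,-0.03,55],[-12,-75,-46,-0.21,0,-0.045,55],[-12,-75,-46,-0.21,0,-0.045,55]]])

```text
time: 4.35
tcp_pos: [674.3, -97.3, 202.2]
tool_rot: [0.101, 0.781, -0.611, -0.081]
ft_force: [-0.6, 1.7, -2.4]
opening: 65.0
```

```bash
python3 - <<'E'
from arm import *
A=-37.9
log()
plan([(Gp(seat(85,30),-76.7,A),-76.7,A,55,8)])
p,d=imaging.capture("scene"); cv2.imwrite("pics/s1.png",cv2.cvtColor(p,cv2.COLOR_RGB2BGR))
E
```

```text
t 4.35 G [677.1 -96.7 212.8] psi -76.2 alpha -14.9 xz -0.003 q [-0.26  0.74  0.54  1.26 -0.25  1.47 -1.07] F [-0.6  1.7 -2.4] op 65.0 qd 0.16
[[[0.4,-0.8,12,-0.05,0,0.001,55],[0.8,-1.6,24,-0.1,0,0.002,55],[1.2,-2.5,35.9,-0.151,0,0.004,55],[1.6,-3.3,47.9,-0.201,-0.001,0.005,55],[2,-4.1,59.9,-0.251,-0.001,0.006,55]]]
[[[0.4,-3.8,11.4,-0.05,0,0.001,55],[0.7,-7.5,22.8,-0.1,0,0.003,55],[1.1,-11.3,34.2,-0.151,0,0.004,55]]]
  -> [ 657.2 -104.4  107.9] 8 rows
```

View pics/s1.png

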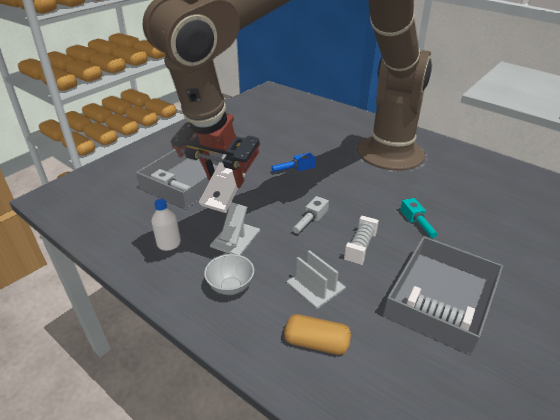

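The plate is held at (222,185), above the rest at (236,235). Nothing else has been disturbed.

Call:
servo_tool(series=[[[0.5,-1,12,-0.05,0,0,55],[1,-1.5,24,-0.1,0,0,55],[1,-2.5,36,-0.15,0,0,55],[1.5,-3.5,48,-0.2,0,0.005,55],[2,-4,60,-0.25,0,0.006,55]]])

```text
time: 4.82
tcp_pos: [658.3, -106.4, 143.6]
tool_rot: [0.198, 0.757, -0.602, -0.157]
ft_force: [0.6, -0.0, -2.3]
opening: 64.7
```

Call:
servo_tool(series=[[[0.5,-4,11,-0.05,0,0,55],[0.5,-8,23,-0.1,0,0,55],[1,-11,34,-0.15,0,0.005,55],[1,-11,34,-0.15,0,0.005,55]]])

```text
time: 5.15
tcp_pos: [650.4, -108.2, 104.2]
tool_rot: [0.256, 0.739, -0.589, -0.204]
ft_force: [-0.9, 0.5, -3.5]
opening: 64.5
```

```bash
python3 - <<'E'
from arm import *
A=-37.9
log()
plan([(Gp(seat(80,12),-76.7,A),-76.7,A,55,5)])
p,d=imaging.capture("scene"); cv2.imwrite("pics/s2.png",cv2.resize(cv2.cvtColor(p,cv2.COLOR_RGB2BGR)[110:290,120:340],None,fx=2.7,fy=2.7))
E
```

```text
t 5.15 G [ 657.  -106.7  112.9] psi -77.2 alpha -38.2 xz 0.0 q [-0.21  1.06  0.54  1.02 -0.2   1.77 -1.1 ] F [-0.9  0.5 -3.5] op 64.5 qd 0.06
[[[-0.4,-1,2.2,0.001,0.001,-0.001,55],[-0.8,-1.9,4.4,0.002,0.002,-0.003,55],[-1.2,-2.9,6.7,0.003,0.003,-0.004,55],[-1.6,-3.9,8.9,0.004,0.004,-0.005,55],[-2,-4.9,11.1,0.006,0.005,-0.007,55]]]
  -> [ 646.9 -106.9   92.5] 5 rows
```

View pics/s2.png

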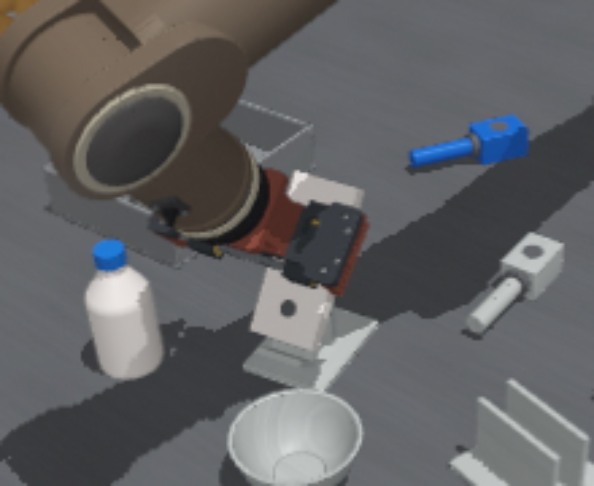

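The plate is parallel to the panel just above the ledge; its lower end is near (290,340).

Call:
servo_tool(series=[[[0,-1,2,0,0,0,55],[-1,-2,4.5,0,0,0,55],[-1,-3,6.5,0,0,0,55],[-1.5,-4,9,0.005,0.005,-0.005,55],[-2,-5,11,0.005,0.005,-0.005,55]]])

```text
time: 5.62
tcp_pos: [649.8, -107.1, 98.3]
tool_rot: [0.252, 0.743, -0.588, -0.197]
ft_force: [0.1, 0.0, -1.2]
opening: 64.6
```

```bash
python3 - <<'E'
from arm import *
A=-37.9
s=log(); r=q2r(s["tool_rot"]); C=s["tcp_pos"]-11*r.as_matrix()[:,2]+r.apply(cl)-(O+35*e+20*k); print("up,off,lat",C@u,C@n,C@np.array([-e[1],e[0],0]))
plan([(Gp(seat(74.5,9.5),-76.7,A),-76.7,A,55,5)])
E
```

```text
t 5.62 G [ 656.3 -105.6  107. ] psi -76.7 alpha -37.3 xz 0.004 q [-0.22  1.05  0.53  1.04 -0.2   1.74 -1.1 ] F [ 0.1  0.  -1.2] op 64.6 qd 0.03
up,off,lat 82.65297404657012 17.800845633378334 -0.905154753830876
[[[-0.2,-1.2,2,-0.002,-0.001,0,55],[-0.4,-2.5,4,-0.004,-0.001,-0.001,55],[-0.6,-3.7,5.9,-0.006,-0.002,-0.001,55],[-0.7,-4.9,7.9,-0.008,-0.002,-0.002,55],[-0.9,-6.2,9.9,-0.01,-0.003,-0.002,55]]]
  -> [ 648.5 -106.5   86.7] 5 rows
```

Call:
servo_tool(series=[[[0,-1,2,0,0,0,55],[0,-2,4,0,0,0,55],[-0.5,-3,6,0,0,0,55],[-0.5,-3,6,0,0,0,55],[-0.5,-3,6,0,0,0,55]]])

```text
time: 6.03
tcp_pos: [648.2, -107.0, 90.6]
tool_rot: [0.253, 0.742, -0.588, -0.198]
ft_force: [0.3, 1.1, -2.5]
opening: 64.5
```

```bash
cat >> arm.py <<'E'
def chk():
    s=log(); r=q2r(s["tool_rot"]); C=s["tcp_pos"]-11*r.as_matrix()[:,2]+r.apply(cl)-(O+35*e+20*k); print("up,off,lat",C@u,C@n,C@np.array([-e[1],e[0],0]))
E
python3 - <<'E'
from arm import *
A=-37.9;chk()
plan([(Gp(seat(74.5,9.5),-76.7,A),-76.7,A,55,5)])
E
```

```text
t 6.03 G [ 654.7 -105.5   99.3] psi -76.7 alpha -37.5 xz 0.003 q [-0.22  1.06  0.53  1.05 -0.2   1.73 -1.1 ] F [ 0.3  1.1 -2.5] op 64.5 qd 0.01
up,off,lat 77.75311722677179 11.633707332540732 -0.45074813041298567
[[[-0.1,-0.5,0.6,-0.001,0,0,55],[-0.2,-1.1,1.1,-0.003,-0.001,-0.001,55],[-0.3,-1.6,1.7,-0.004,-0.001,-0.001,55],[-0.4,-2.2,2.2,-0.006,-0.002,-0.002,55],[-0.5,-2.7,2.8,-0.007,-0.002,-0.002,55]]]
  -> [ 648.5 -106.5   86.7] 5 rows
```

Call:
servo_tool(series=[[[0,-1,1,0,0,0,55],[0,-2,2,0,0,0,55],[-0.5,-2.5,3,0,0,0,55],[-0.5,-2.5,3,0,0,0,55]]])

```text
time: 6.37
tcp_pos: [648.0, -107.1, 87.5]
tool_rot: [0.253, 0.742, -0.588, -0.198]
ft_force: [-1.5, -1.6, 1.5]
opening: 64.7
```

```bash
python3 - <<'E'
from arm import *
chk()
E
```

```text
t 6.37 G [ 654.6 -105.5   96.2] psi -76.8 alpha -37.5 xz 0.004 q [-0.22  1.06  0.53  1.05 -0.2   1.73 -1.1 ] F [-1.5 -1.6  1.5] op 64.7 qd 0.0
up,off,lat 75.4724305495152 9.541419959313997 -0.4764415804925592
```

Call:
servo_tool(series=[[[0,0,0,0,0,0,70],[0,0,0,0,0,0,80],[0,0,0,0,0,0,87.8],[0,0,0,0,0,0,87.8],[0,0,0,0,0,0,87.8]]])

```text
time: 6.78
tcp_pos: [648.4, -106.4, 86.8]
tool_rot: [0.253, 0.742, -0.588, -0.198]
ft_force: [-0.3, -0.2, -0.3]
opening: 87.7
```

Call:
servo_tool(series=[[[0,0,-7,0,0,0,87.8],[0,0,-15,0,0,0,87.8],[0,0,-25,0,0,0,87.8],[0,0,-35,0,0,0,87.8]]])

```text
time: 7.12
tcp_pos: [669.7, -101.3, 115.7]
tool_rot: [0.253, 0.742, -0.588, -0.198]
ft_force: [0.3, 0.3, -0.2]
opening: 87.9
```

```bash
python3 - <<'E'
from arm import *
chk()
# roll: pre-grasp
v,_=fit()
X=np.array([473.6,159.2,23])
plan([(np.array([665,-100,215]),-76.5,-15,87.8,5),(X+[0,0,150],-76.1,0,87.8,8)])
q=robot.get_state()["joint_positions"]
for G,ps in [(X+[0,0,150],-76.1),(X,-76.1),([465,388,110],5.6),([465,388,28],5.6)]:
    rt=tool(ps,0);q,a,b=ik(np.array(G)+11*rt.as_matrix()[:,2],rt,v,q);print(q.round(2),a.round(1),b.round(1))
E
```

```text
t 7.12 G [676.2 -99.8 124.5] psi -76.7 alpha -37.4 xz 0.004 q [-0.21  1.07  0.53  0.95 -0.2   1.81 -1.11] F [ 0.3  0.3 -0.2] op 87.9 qd 0.37
up,off,lat 82.69620236607298 44.87851519206062 0.150816457692993
[[[-0.4,11.9,-13.2,0.078,0,-0.001,87.8],[-0.8,23.8,-26.4,0.157,-0.001,-0.002,87.8],[-1.2,35.7,-39.6,0.235,-0.001,-0.003,87.8],[-1.6,47.6,-52.9,0.313,-0.001,-0.004,87.8],[-2,59.5,-66.1,0.392,-0.002,-0.005,87.8]]]
  -> [ 662.2 -100.7  204.4] 5 rows
[[[-37.1,13.5,9.1,0.033,0,-0.001,87.8],[-74.2,26.9,18.2,0.065,0,-0.002,87.8],[-111.3,40.4,27.3,0.098,0,-0.003,87.8],[-148.4,53.9,36.4,0.131,0.001,-0.004,87.8],[-185.4,67.3,45.5,0.163,0.001,-0.004,87.8]]]
[[[-37.2,14.6,6.8,0.033,0,-0.001,87.8],[-74.4,29.3,13.5,0.066,0,-0.002,87.8],[-111.5,43.9,20.3,0.098,0,-0.003,87.8]]]
  -> [473.6 159.2 162. ] 8 rows
[-0.7   0.28  0.34  2.   -0.12  0.89 -1.63] 0.0 0.0
[-0.6   0.52  0.23  2.09 -0.22  0.55 -1.54] 0.0 0.0
[-0.71  0.52 -0.08  1.76  0.06  0.86 -0.73] 0.0 0.0
[-0.72  0.63 -0.08  1.81  0.07  0.7  -0.74] 0.0 0.0
```

Call:
servo_tool(series=[[[0,12,-13,0.08,0,0,87.8],[-1,24,-26,0.16,0,0,87.8],[-1,36,-40,0.235,0,0,87.8],[-1.5,48,-53,0.31,0,0,87.8],[-2,60,-66,0.39,0,-0.005,87.8]]])

```text
time: 7.53
tcp_pos: [662.0, -100.9, 205.5]
tool_rot: [0.102, 0.779, -0.614, -0.079]
ft_force: [0.3, 0.1, 0.2]
opening: 87.7
```

Call:
servo_tool(series=[[[-37,13,9,0.03,0,0,87.8],[-74,27,18,0.065,0,0,87.8],[-111,40,27,0.1,0,0,87.8],[-148,54,36,0.13,0,-0.004,87.8],[-185,67,45,0.163,0,-0.004,87.8]]])

```text
time: 7.95
tcp_pos: [543.0, 62.4, 178.3]
tool_rot: [0.038, 0.786, -0.617, -0.03]
ft_force: [0.9, 0.4, 0.4]
opening: 87.7
```

Call:
servo_tool(series=[[[-37,15,7,0.03,0,0,87.8],[-74,29,13,0.065,0,0,87.8],[-111,44,20,0.1,0,0,87.8],[-111,44,20,0.1,0,0,87.8],[-111,44,20,0.1,0,0,87.8]]])

```text
time: 8.37
tcp_pos: [471.7, 160.5, 162.8]
tool_rot: [-0.0, 0.788, -0.615, -0.001]
ft_force: [1.0, -0.6, 0.4]
opening: 87.7
```

```bash
python3 - <<'E'
from arm import *
log()
plan([(np.array([473.6,159.2,24]),-76.1,0,87.8,5)])
p,d=imaging.capture("scene"); cv2.imwrite("pics/s3.png",cv2.resize(cv2.cvtColor(p,cv2.COLOR_RGB2BGR)[130:310,120:420],None,fx=2.6,fy=2.6)); np.save("pics/s3.npy",d)
E
```

```text
t 8.37 G [471.7 160.5 173.8] psi -75.9 alpha -0.1 xz -0.001 q [-0.83  0.29  0.5   2.   -0.18  0.89 -1.57] F [ 1.  -0.6  0.4] op 87.7 qd 0.06
[[[0.4,-0.3,30,0,0,0.001,87.8],[0.8,-0.6,59.9,0,0,0.001,87.8],[1.1,-0.9,89.9,0,0.001,0.002,87.8],[1.5,-1.3,119.8,0,0.001,0.002,87.8],[1.9,-1.6,149.8,0,0.001,0.003,87.8]]]
  -> [473.6 159.2  13. ] 5 rows
```

View pics/s3.png

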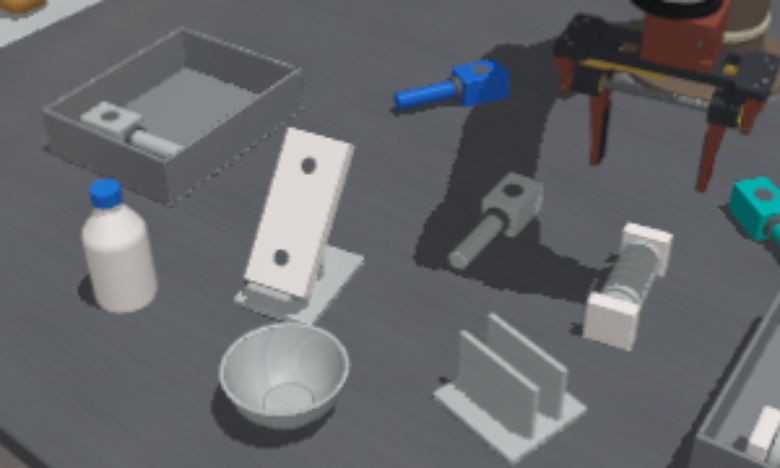

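The plate leans in the rest at (300,210) with its lower end on the ledge. Next is the roll.

Call:
servo_tool(series=[[[0,0,30,0,0,0,87.8],[1,-0.5,60,0,0,0,87.8],[1,-1,90,0,0,0,87.8],[2,-1.5,120,0,0,0,87.8],[2,-1.5,148,0,0,0,87.8]]])

```text
time: 8.83
tcp_pos: [476.8, 154.4, 12.8]
tool_rot: [0.0, 0.786, -0.619, 0.001]
ft_force: [1.2, -0.5, -0.4]
opening: 87.8
```

Call:
servo_tool(series=[[[0,0,0,0,0,0,60],[0,0,0,0,0,0,40],[0,0,0,0,0,0,30],[0,0,0,0,0,0,30],[0,0,0,0,0,0,30]]], grip_force=55)

```text
time: 9.25
tcp_pos: [475.7, 156.4, 15.4]
tool_rot: [-0.001, 0.787, -0.618, 0.0]
ft_force: [-0.1, 0.5, 0.1]
opening: 58.1
```

Call:
servo_tool(series=[[[0,0,0,0,0,0,30],[0,0,-5,0,0,0,30],[0,0,-20,0,0,0,30]]])

```text
time: 9.5
tcp_pos: [473.5, 156.1, 33.4]
tool_rot: [0.002, 0.787, -0.617, -0.001]
ft_force: [-0.3, -0.3, -2.5]
opening: 39.4
```

```bash
python3 - <<'E'
from arm import *
log()
t=np.radians(5.6);c=np.array([514.7,392.5,0])+np.array([-50*np.cos(t),-50*np.sin(t),0]);print(c)
plan([(np.array([474,165,125]),-76,0,30,4),(c+[0,0,125],5.6,0,30,13)])
E
```

```text
t 9.5 G [473.5 156.1  44.4] psi -76.2 alpha -0.2 xz 0.001 q [-0.73  0.5   0.4   2.09 -0.33  0.61 -1.43] F [-0.3 -0.3 -2.5] op 39.4 qd 0.42
[464.93863    387.62085501   0.        ]
[[[-2.1,-0.6,-20.1,0.001,0,-0.001,30],[-4.2,-1.2,-40.3,0.002,0,-0.002,30],[-6.3,-1.8,-60.4,0.002,-0.001,-0.003,30],[-8.5,-2.4,-80.6,0.003,-0.001,-0.004,30]]]
  -> [474. 165. 114.] 4 rows
[[[-16.8,-3.5,0,0,0,-0.11,30],[-33.6,-6.9,0,0,0,-0.219,30],[-50.3,-10.4,0,0,0,-0.329,30],[-67.1,-13.9,0,0,0,-0.438,30],[-83.9,-17.3,0,0,0,-0.548,30]]]
[[[-12.5,-11.7,0,0,0,-0.109,30],[-25,-23.4,0,0,0,-0.219,30],[-37.5,-35.1,0,0,0,-0.328,30],[-50.1,-46.8,0,0,0,-0.438,30],[-62.6,-58.5,0,0,0,-0.547,30]]]
[[[-4.6,-16.5,0,0,0,-0.11,30],[-9.2,-33,0,0,0,-0.22,30],[-13.8,-49.5,0,0,0,-0.329,30]]]
  -> [464.9 387.6 114. ] 13 rows
```

Call:
servo_tool(series=[[[0,0,0,0,0,0,30],[0,0,0,0,0,0,30]]])

```text
time: 9.67
tcp_pos: [475.0, 156.6, 34.5]
tool_rot: [-0.0, 0.787, -0.617, 0.0]
ft_force: [-0.3, 0.5, -3.3]
opening: 38.9
```

```bash
python3 - <<'E'
from arm import *
log()
p,d=imaging.capture("scene"); cv2.imwrite("pics/s4.png",cv2.resize(cv2.cvtColor(p,cv2.COLOR_RGB2BGR)[180:290,300:430],None,fx=5,fy=5))
E
```

```text
t 9.67 G [475.  156.6  45.5] psi -76.2 alpha 0.0 xz 0.0 q [-0.73  0.5   0.4   2.09 -0.33  0.61 -1.43] F [-0.3  0.5 -3.3] op 38.9 qd 0.02
```

View pics/s4.png

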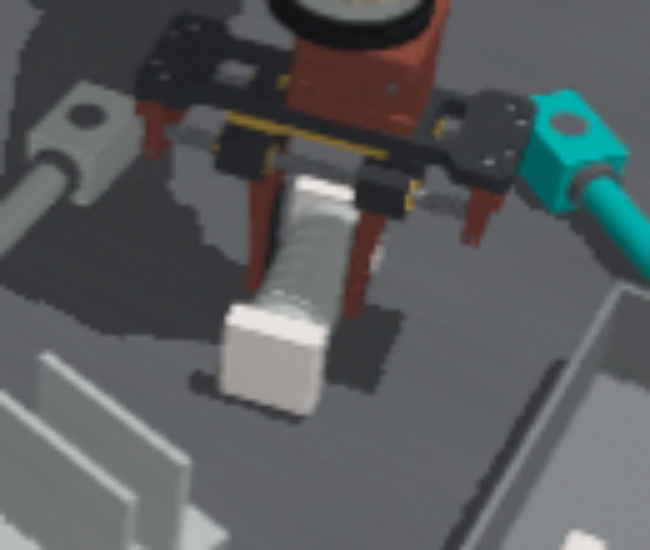

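The roll is held at mid-length, at (300,270), with 39 mm opening and about 3 N of weight. Next I'll carry it to the roll tote.

Call:
servo_tool(series=[[[-2,-1,-20,0,0,0,30],[-4,-1,-40,0,0,0,30],[-6,-2,-60,0,0,0,30],[-8,-2,-80,0,0,0,30]]])

```text
time: 10.05
tcp_pos: [474.2, 164.3, 113.9]
tool_rot: [0.001, 0.787, -0.617, -0.0]
ft_force: [0.1, -0.4, -2.9]
opening: 38.9
```

Call:
servo_tool(series=[[[-17,-3,0,0,0,-0.11,30],[-34,-7,0,0,0,-0.22,30],[-50,-10,0,0,0,-0.33,30],[-67,-14,0,0,0,-0.44,30],[-84,-17,0,0,0,-0.548,30]]])

```text
time: 10.47
tcp_pos: [470.7, 250.8, 113.0]
tool_rot: [0.001, 0.925, -0.379, -0.001]
ft_force: [-0.3, 0.2, -2.9]
opening: 38.7
```

Call:
servo_tool(series=[[[-12,-12,0,0,0,-0.11,30],[-25,-23,0,0,0,-0.22,30],[-37,-35,0,0,0,-0.33,30],[-50,-47,0,0,0,-0.44,30],[-63,-58,0,0,0,-0.547,30]]])

```text
time: 10.88
tcp_pos: [466.9, 336.3, 112.7]
tool_rot: [0.001, 0.993, -0.115, -0.001]
ft_force: [0.3, 0.3, -3.4]
opening: 39.0
```

Call:
servo_tool(series=[[[-5,-16,0,0,0,-0.11,30],[-9,-33,0,0,0,-0.22,30],[-14,-50,0,0,0,-0.33,30],[-14,-50,0,0,0,-0.33,30],[-14,-50,0,0,0,-0.33,30]]])

```text
time: 11.3
tcp_pos: [464.6, 388.0, 112.4]
tool_rot: [0.001, 0.999, 0.047, -0.001]
ft_force: [0.5, -1.2, -2.9]
opening: 39.1
```

```bash
python3 - <<'E'
from arm import *
log()
plan([(np.array([464.9,387.6,60]),5.6,0,30,4),(np.array([464.9,387.6,50]),5.6,0,30,3)])
E
```

```text
t 11.3 G [464.7 388.  123.4] psi 5.4 alpha -0.2 xz -0.003 q [-0.84  0.5   0.09  1.77 -0.05  0.88 -0.63] F [ 0.5 -1.2 -2.9] op 39.1 qd 0.04
[[[0.1,0.1,15.9,0,0.001,-0.001,30],[0.2,0.2,31.7,0.001,0.001,-0.001,30],[0.3,0.3,47.6,0.001,0.002,-0.002,30],[0.4,0.3,63.4,0.001,0.003,-0.003,30]]]
  -> [464.9 387.6  49. ] 4 rows
[[[0,0,3.3,0,0,0,30],[0,0,6.7,0,0,0,30],[0,0,10,0,0,0,30]]]
  -> [464.9 387.6  39. ] 3 rows
```

Call:
servo_tool(series=[[[0,0,16,0,0,0,30],[0,0,32,0,0,0,30],[0,0,48,0,0,0,30],[0,0,64,0,0,0,30],[0,0,80,0,0.003,-0.003,30]]])

```text
time: 11.72
tcp_pos: [465.7, 385.8, 32.6]
tool_rot: [0.001, 0.999, 0.047, 0.001]
ft_force: [-9.8, -5.1, 39.0]
opening: 39.3
```

Call:
servo_tool(series=[[[0,0,0,0,0,0,30],[0,0,2,0,0,0,30],[0,0,2,0,0,0,30]]])

```text
time: 11.97
tcp_pos: [465.5, 386.5, 31.4]
tool_rot: [0.001, 0.999, 0.048, 0.001]
ft_force: [-0.2, -1.3, -2.3]
opening: 39.2
```

Call:
servo_tool(series=[[[0,0,2,0,0,0,30],[0,0,3,0,0,0,30],[0,0,3,0,0,0,30]]])

```text
time: 12.22
tcp_pos: [465.9, 387.4, 29.6]
tool_rot: [0.0, 0.999, 0.048, 0.001]
ft_force: [-1.1, -1.9, 3.5]
opening: 38.9
```

Call:
servo_tool(series=[[[0,0,1,0,0,0,30],[0,0,1,0,0,0,30]]])

```text
time: 12.38
tcp_pos: [465.9, 387.4, 29.5]
tool_rot: [0.0, 0.999, 0.048, 0.001]
ft_force: [-4.0, -3.4, 13.2]
opening: 39.3
```

Call:
servo_tool(series=[[[0,0,0,0,0,0,45],[0,0,0,0,0,0,55],[0,0,0,0,0,0,55],[0,0,0,0,0,0,55]]])

```text
time: 12.72
tcp_pos: [465.7, 387.7, 27.8]
tool_rot: [0.0, 0.999, 0.049, 0.001]
ft_force: [0.1, 0.6, -0.9]
opening: 54.7
```

Call:
servo_tool(series=[[[0,0,-20,0,0,0,55],[0,0,-50,0,0,0,55],[0,0,-85,0,0,0,55],[0,0,-110,0,0,0,55],[0,0,-110,0,0,0,55]]])

```text
time: 13.13
tcp_pos: [467.7, 389.6, 143.3]
tool_rot: [-0.003, 0.999, 0.048, 0.004]
ft_force: [0.9, -0.7, 0.4]
opening: 54.7
```

```bash
python3 - <<'E'
from arm import *
s=log()
# nozzle grasp: block centre (437.7,-3.9), yaw 5
N=np.array([437.7,-3.9,0])+10*np.array([np.cos(.087),np.sin(.087),0]);print(N)
v,_=fit();q=s["joint_positions"]
w=[(N+[0,0,140],-85,0,87.8,13)]
t=np.radians(5.1);c=np.array([541.7,-402.5,0])-50*np.array([np.cos(t),np.sin(t),0])-30*np.array([-np.sin(t),np.cos(t),0]);print(c)
for G,ps in [(w[0][0],-85),(N+[0,0,22],-85),(c+[0,0,110],5.1),(c+[0,0,28],5.1)]:
    rt=tool(ps,0);q,a,b=ik(np.array(G)+11*rt.as_matrix()[:,2],rt,v,q);print(q.round(2),a.round(1),b.round(1))
plan(w)
E
```

```text
t 13.13 G [467.6 389.6 154.3] psi 5.5 alpha 0.6 xz 0.009 q [-0.84  0.46  0.09  1.75 -0.05  0.93 -0.63] F [ 0.9 -0.7  0.4] op 54.7 qd 0.08
[447.66217886  -3.03109709   0.        ]
[ 494.56477564 -436.82594681    0.        ]
[-0.59  0.26  0.58  2.15 -0.2   0.78 -1.37] 0.0 0.0
[-0.41  0.48  0.39  2.22 -0.38  0.5  -1.21] 0.0 0.0
[ 0.57  0.6   0.12  1.64 -0.09  0.91  0.81] 0.0 0.0
[ 0.58  0.7   0.1   1.68 -0.1   0.77  0.82] 0.0 0.0
[[[-4.5,29.9,0.9,-0.001,0,0.122,87.8],[-8.9,59.8,1.8,-0.002,0,0.243,87.8],[-13.4,89.8,2.7,-0.002,-0.001,0.365,87.8],[-17.9,119.7,3.7,-0.003,-0.001,0.486,87.8],[-22.3,149.6,4.6,-0.004,-0.001,0.608,87.8]]]
[[[13.4,27.1,1,-0.001,0,0.121,87.8],[26.8,54.2,2,-0.002,-0.001,0.243,87.8],[40.2,81.3,3.1,-0.003,-0.001,0.365,87.8],[53.7,108.4,4.1,-0.004,-0.001,0.486,87.8],[67.1,135.5,5.1,-0.004,-0.001,0.608,87.8]]]
[[[26.5,14.6,1.1,-0.001,0,0.121,87.8],[53,29.2,2.2,-0.002,-0.001,0.243,87.8],[79.5,43.8,3.3,-0.003,-0.001,0.364,87.8]]]
  -> [447.7  -3.  129. ] 13 rows
```

Call:
servo_tool(series=[[[-5,30,1,0,0,0.12,87.8],[-9,60,2,0,0,0.24,87.8],[-13,90,3,0,0,0.365,87.8],[-18,120,4,0,0,0.486,87.8],[-22,150,5,-0.004,0,0.608,87.8]]])

```text
time: 13.55
tcp_pos: [457.4, 234.5, 132.1]
tool_rot: [0.002, 0.967, -0.256, 0.001]
ft_force: [0.3, -1.0, 0.4]
opening: 84.8
```

Call:
servo_tool(series=[[[13,27,1,0,0,0.12,87.8],[27,54,2,0,0,0.24,87.8],[40,81,3,0,0,0.365,87.8],[54,108,4,0,0,0.486,87.8],[67,135,5,-0.004,0,0.608,87.8]]])

```text
time: 13.97
tcp_pos: [450.0, 84.0, 128.0]
tool_rot: [0.003, 0.846, -0.533, 0.001]
ft_force: [1.0, 1.0, -0.9]
opening: 87.9
```

Call:
servo_tool(series=[[[26,15,1,0,0,0.12,87.8],[53,29,2,0,0,0.24,87.8],[79,44,3,-0.003,0,0.364,87.8],[79,44,3,-0.003,0,0.364,87.8],[79,44,3,-0.003,0,0.364,87.8]]])

```text
time: 14.38
tcp_pos: [445.0, -6.1, 125.7]
tool_rot: [0.005, 0.737, -0.676, 0.001]
ft_force: [-0.0, -0.0, 0.2]
opening: 87.9
```

```bash
python3 - <<'E'
from arm import *
log()
plan([(np.array([447.7,-3,23]),-85,0,87.8,5)])
p,d=imaging.capture("top"); P=cloud("top",d); Z=P[...,2]
t=np.radians(5.6);L=P[...,:2]-[514.7,392.5]; lx=L@[np.cos(t),np.sin(t)];ly=L@[-np.sin(t),np.cos(t)]
m=(lx>-105)&(lx<30)&(abs(ly)<88)&(Z>14); s=np.c_[lx[m],ly[m]].astype(np.float32); print(len(s),cv2.minAreaRect(s),np.percentile(Z[m],[5,50,95,99]))
for a in (-60,-30,0,30,60):
    k_=m&(abs(ly-a)<8); print(a,np.nanpercentile(Z[k_],90).round(1) if k_.any() else None)
cv2.imwrite("pics/t1.png",cv2.cvtColor(p,cv2.COLOR_RGB2BGR))
E
```

```text
t 14.38 G [445.1  -6.  136.7] psi -85.1 alpha -0.5 xz 0.008 q [-0.58  0.27  0.57  2.16 -0.19  0.77 -1.38] F [-0.  -0.   0.2] op 87.9 qd 0.05
[[[-0.8,-0.7,22.7,0.001,-0.002,0,87.8],[-1.5,-1.4,45.5,0.002,-0.003,-0.001,87.8],[-2.3,-2.1,68.2,0.003,-0.005,-0.001,87.8],[-3,-2.8,90.9,0.004,-0.006,-0.002,87.8],[-3.8,-3.5,113.7,0.005,-0.008,-0.002,87.8]]]
  -> [447.7  -3.   12. ] 5 rows
932 ((-48.76737976074219, 11.262908935546875), (152.7270965576172, 45.89561462402344), 89.43608093261719) [27.62737742 44.38022211 51.81400022 53.10902356]
-60 51.8
-30 48.0
0 47.5
30 47.5
60 52.2
```

The roll lies flat in its tote: end blocks at z≈52, body at 48, matching 5 mm of floor plus its size. Next is the nozzle.

Call:
servo_tool(series=[[[-1,-1,23,0,0,0,87.8],[-2,-1,46,0,0,0,87.8],[-2,-2,69,0,-0.005,0,87.8],[-3,-3,92,0,-0.008,0,87.8],[-4,-3.5,113,0.005,-0.008,0,87.8]]])

```text
time: 14.85
tcp_pos: [448.2, 0.4, 11.5]
tool_rot: [-0.0, 0.739, -0.674, -0.0]
ft_force: [0.3, 0.4, 0.4]
opening: 87.8
```

Call:
servo_tool(series=[[[0,0,0,0,0,0,60],[0,0,0,0,0,0,40],[0,0,0,0,0,0,30],[0,0,0,0,0,0,30],[0,0,0,0,0,0,30]]], grip_force=55)

```text
time: 15.27
tcp_pos: [448.8, -0.9, 14.0]
tool_rot: [-0.001, 0.738, -0.675, 0.0]
ft_force: [-1.3, -0.3, 0.0]
opening: 58.2
```

Call:
servo_tool(series=[[[0,0,0,0,0,0,30],[0,0,0,0,0,0,30],[0,0,0,0,0,0,30],[0,0,0,0,0,0,30]]])

```text
time: 15.6
tcp_pos: [448.4, -1.4, 13.5]
tool_rot: [-0.001, 0.737, -0.675, 0.0]
ft_force: [0.3, -1.4, 6.9]
opening: 40.0
```

Call:
servo_tool(series=[[[0,0,-10,0,0,0,30],[0,0,-25,0,0,0,30],[0,0,-45,0,0,0,30],[0,0,-70,0,0,0,30],[0,0,-90,0,0,0,30]]])

```text
time: 16.02
tcp_pos: [447.5, -1.7, 104.5]
tool_rot: [0.0, 0.737, -0.676, -0.0]
ft_force: [0.8, 0.2, -1.5]
opening: 39.7
```

```bash
python3 - <<'E'
from arm import *
s=log()
plan([(np.array([494.6,-436.8,115]),5.1,0,30,14)])
E
```

```text
t 16.02 G [447.5  -1.7 115.5] psi -85.0 alpha -0.0 xz -0.0 q [-0.57  0.31  0.55  2.17 -0.24  0.72 -1.33] F [ 0.8  0.2 -1.5] op 39.7 qd 0.55
[[[31.3,-0.6,0,0,0,-0.112,30],[62.5,-1.3,0,0,0,-0.225,30],[93.8,-1.9,0.1,0,0,-0.337,30],[125,-2.6,0.1,0,0,-0.449,30],[156.3,-3.2,0.1,0,0,-0.562,30]]]
[[[26.8,16.1,0,0,0,-0.112,30],[53.6,32.2,0.1,0,0,-0.224,30],[80.4,48.3,0.1,0,0,-0.337,30],[107.1,64.4,0.1,0,0.001,-0.449,30],[133.9,80.5,0.1,0,0.001,-0.561,30]]]
[[[14.1,27.9,0.1,0,0,-0.113,30],[28.2,55.8,0.1,0,0,-0.225,30],[42.3,83.7,0.2,0,0,-0.337,30],[56.5,111.6,0.2,0,0,-0.45,30]]]
  -> [ 494.6 -436.8  104. ] 14 rows
```

Call:
servo_tool(series=[[[31,-1,0,0,0,-0.11,30],[62,-1,0,0,0,-0.225,30],[94,-2,0,0,0,-0.337,30],[125,-3,0,0,0,-0.45,30],[156,-3,0,0,0,-0.562,30]]])

```text
time: 16.43
tcp_pos: [464.4, -157.7, 103.4]
tool_rot: [-0.0, 0.897, -0.442, -0.0]
ft_force: [0.7, 0.5, -2.6]
opening: 39.6
```

Call:
servo_tool(series=[[[27,16,0,0,0,-0.11,30],[54,32,0,0,0,-0.225,30],[80,48,0,0,0,-0.337,30],[107,64,0,0,0,-0.45,30],[134,81,0,0,0,-0.561,30]]])

```text
time: 16.85
tcp_pos: [480.8, -313.4, 103.1]
tool_rot: [-0.0, 0.984, -0.176, -0.0]
ft_force: [0.8, 0.2, -2.3]
opening: 39.6
```

Call:
servo_tool(series=[[[14,28,0,0,0,-0.113,30],[28,56,0,0,0,-0.225,30],[42,84,0,0,0,-0.337,30],[56,112,0,0,0,-0.45,30],[56,112,0,0,0,-0.45,30]]])

```text
time: 17.27
tcp_pos: [491.6, -444.3, 103.2]
tool_rot: [0.002, 0.999, 0.045, -0.001]
ft_force: [-0.8, -1.0, -1.6]
opening: 39.9
```

Call:
servo_tool(series=[[[0,0,0,0,0,0,30],[0,0,0,0,0,0,30]]])

```text
time: 17.43
tcp_pos: [493.6, -435.9, 102.4]
tool_rot: [-0.001, 0.999, 0.044, -0.001]
ft_force: [0.4, -0.0, -2.2]
opening: 39.8
```

```bash
python3 - <<'E'
from arm import *
s=log()
plan([(np.array([494.6,-436.8,34]),5.1,0,30,5)])
E
```

```text
t 17.43 G [ 493.7 -436.   113.4] psi 5.1 alpha -0.1 xz -0.001 q [ 0.51  0.6   0.2   1.64 -0.14  0.92  0.86] F [ 0.4 -0.  -2.2] op 39.8 qd 0.03
[[[0.2,0.2,15.9,0,0,0,30],[0.4,0.4,31.8,-0.001,0,0,30],[0.6,0.7,47.6,-0.001,0.001,0,30],[0.8,0.9,63.5,-0.002,0.001,0,30],[1,1.1,79.4,-0.002,0.001,-0.001,30]]]
  -> [ 494.6 -436.8   23. ] 5 rows
```

Call:
servo_tool(series=[[[0,0,16,0,0,0,30],[0,0,32,0,0,0,30],[0.5,0.5,48,0,0,0,30],[1,1,63,0,0,0,30],[1,1,75,0,0,0,30]]])

```text
time: 17.85
tcp_pos: [495.7, -435.2, 26.7]
tool_rot: [-0.001, 0.999, 0.046, -0.0]
ft_force: [-0.4, 0.9, -2.0]
opening: 39.8
```

Call:
servo_tool(series=[[[0,0,1,0,0,0,30],[0,0,3,0,0,0,30],[0,0,4,0,0,0,30],[0,0,4,0,0,0,30]]])

```text
time: 18.18
tcp_pos: [495.8, -437.7, 24.5]
tool_rot: [0.0, 0.999, 0.045, 0.0]
ft_force: [-0.6, -0.4, -2.0]
opening: 39.8
```

```bash
python3 - <<'E'
from arm import *
s=log()
E
```

```text
t 18.18 G [ 495.8 -437.7   35.5] psi 5.2 alpha 0.0 xz 0.001 q [ 0.53  0.7   0.18  1.68 -0.16  0.78  0.87] F [-0.6 -0.4 -2. ] op 39.8 qd 0.01
```

Call:
servo_tool(series=[[[0,0,1.5,0,0,0,30],[0,0,3,0,0,0,30],[0,0,4.5,0,0,0,30],[0,0,4.5,0,0,0,30]]])

```text
time: 18.52
tcp_pos: [495.2, -437.6, 19.1]
tool_rot: [-0.0, 0.999, 0.045, -0.0]
ft_force: [0.9, 0.7, -2.1]
opening: 39.8
```

Call:
servo_tool(series=[[[0,0,1,0,0,0,30],[0,0,1.5,0,0,0,30],[0,0,1.5,0,0,0,30]]])

```text
time: 18.77
tcp_pos: [495.4, -437.7, 18.6]
tool_rot: [-0.0, 0.999, 0.045, 0.0]
ft_force: [-2.3, 1.6, 5.0]
opening: 39.5
```

Contact with the floor is felt. I'll open and rise.

Call:
servo_tool(series=[[[0,0,0,0,0,0,45],[0,0,0,0,0,0,55],[0,0,0,0,0,0,55],[0,0,0,0,0,0,55]]])

```text
time: 19.1
tcp_pos: [495.4, -437.7, 17.7]
tool_rot: [-0.0, 0.999, 0.045, 0.0]
ft_force: [0.2, -0.7, 0.3]
opening: 54.9
```

Call:
servo_tool(series=[[[0,0,-20,0,0,0,55],[0,0,-50,0,0,0,55],[0,0,-90,0,0,0,55],[0,0,-130,0,0,0,55],[0,0,-160,0,0,0,55]]])

```text
time: 19.52
tcp_pos: [495.7, -438.3, 181.0]
tool_rot: [0.001, 0.999, 0.045, 0.001]
ft_force: [0.3, -0.8, 0.0]
opening: 54.9
```

```bash
python3 - <<'E'
from arm import *
s=log()
# regrasp: 26 mm below top end; tool z=-u
p,d=imaging.capture("top"); P=cloud("top",d); 
t=np.radians(5.1);L=P[...,:2]-[541.7,-402.5]; lx=L@[np.cos(t),np.sin(t)];ly=L@[-np.sin(t),np.cos(t)];Z=P[...,2]
m=(lx>-100)&(lx<30)&(abs(ly)<86)&(Z>14)
for a in range(-80,81,20):
    k_=m&(abs(ly-a)<8)
    if k_.sum()>5: print("noz",a,np.nanpercentile(Z[k_],90).round(1),lx[k_].mean().round(1))
# plate: points in rest frame
A=P-(O+35*e+20*k); f=np.array([-e[1],e[0],0]); U,N,Lt=A@u,A@n,A@f
m=(U>5)&(U<165)&(abs(N-18)<8)&(abs(Lt)<45)
print("plate",m.sum(),"U",np.percentile(U[m],[1,99]),"N",np.percentile(N[m],[5,50,95]),"L",np.percentile(Lt[m],[1,99]))
s=np.c_[U[m],Lt[m]].astype(np.float32);print(cv2.minAreaRect(s)); c=np.polyfit(U[m],N[m],1);print("tilt err deg",np.degrees(c[0]))
q=robot.get_state()["joint_positions"];v,_=fit();w=[]
for up,dz in((240,40),(190,0),(122,0)):
    G=seat(up,9)+[0,0,dz];rt=tool(-76.7,40);q,a,b=ik(G+11*rt.as_matrix()[:,2],rt,v,q if up!=240 else np.array([.1,.4,.0,1.8,0,.4,-1.2]));print(up,G.round(),q.round(2),a.round(1),b.round(1))
E
```

```text
t 19.52 G [ 495.7 -438.3  192. ] psi 5.2 alpha 0.1 xz 0.002 q [ 0.5   0.52  0.22  1.57 -0.13  1.07  0.84] F [ 0.3 -0.8  0. ] op 54.9 qd 0.66
noz -80 42.3 -53.6
noz -60 296.8 -26.3
noz -40 296.9 -20.1
noz -20 439.4 -34.0
noz 0 450.6 -45.0
noz 20 525.4 -33.2
noz 40 541.7 -50.6
noz 60 563.7 -64.9
noz 80 589.6 -89.3
plate 938 U [  7.2044199  152.31178089] N [13.37538488 17.09109929 19.23748349] L [-30.32319238  33.57574293]
((79.98627471923828, 1.0731430053710938), (65.86573791503906, 149.9403533935547), 89.96007537841797)
tilt err deg -1.4608326579282762
240 [ 540. -132.  250.] [ 0.55  0.08 -0.18  2.23 -1.03  0.43 -0.09] 0.0 0.0
190 [ 572. -125.  171.] [ 1.    0.35 -0.77  2.22 -1.03  0.13 -0.01] 0.7 0.6
122 [ 614. -115.  119.] [ 0.75  0.46 -0.56  2.13 -1.03  0.13 -0.02] 4.4 4.1
```

```bash
python3 - <<'E'
from arm import *
v,_=fit()
Rk=np.array([655.1,147.7,0])
q00=np.array([-.1,.5,.3,2.0,-.3,.5,-1.0])
for al in (10,15,20,25):
    q=q00; zt=tool(-76.7,al).as_matrix()[:,2]
    for G,ps,a_ in ((seat(124,9)-70*zt,-76.7,al),(seat(124,9),-76.7,al),(seat(124,9)+[0,0,130],-76.7,al),(Rk+[0,0,250],-101.6,al-40),(Rk+[0,0,133],-101.6,al-40)):
        rt=tool(ps,a_);q,a,b=ik(G+11*rt.as_matrix()[:,2],rt,v,q);print(al,np.round(G),q.round(2),a.round(1),b.round(1))
E
```

```text
10 [ 601. -118.  190.] [-0.1   0.36  0.32  1.84 -0.25  0.81 -0.98] 0.0 0.0
10 [ 613. -115.  121.] [-0.07  0.47  0.28  1.87 -0.31  0.68 -0.94] 0.0 0.0
10 [ 613. -115.  251.] [-0.11  0.32  0.32  1.75 -0.21  0.94 -1.04] 0.0 0.0
10 [655. 148. 250.] [-0.35  0.83  0.33  1.01 -0.38  1.84 -1.84] 0.0 0.0
10 [655. 148. 133.] [-0.35  0.91  0.32  1.12 -0.39  1.66 -1.79] 0.0 0.0
15 [ 595. -119.  188.] [-0.06  0.32  0.29  1.92 -0.31  0.7  -0.91] 0.0 0.0
15 [ 613. -115.  121.] [-0.02  0.43  0.23  1.94 -0.38  0.57 -0.86] 0.0 0.0
15 [ 613. -115.  251.] [-0.07  0.28  0.29  1.81 -0.25  0.84 -0.99] 0.0 0.0
15 [655. 148. 250.] [-0.37  0.77  0.33  1.09 -0.35  1.74 -1.84] 0.0 0.0
15 [655. 148. 133.] [-0.37  0.86  0.31  1.2  -0.36  1.54 -1.79] 0.0 0.0
20 [ 590. -120.  187.] [ 0.    0.28  0.24  2.   -0.4   0.59 -0.81] 0.0 0.0
20 [ 613. -115.  121.] [ 0.05  0.41  0.16  2.   -0.48  0.46 -0.74] 0.0 0.0
20 [ 613. -115.  251.] [-0.02  0.24  0.24  1.88 -0.31  0.73 -0.93] 0.0 0.0
20 [655. 148. 250.] [-0.39  0.71  0.32  1.17 -0.31  1.63 -1.85] 0.0 0.0
20 [655. 148. 133.] [-0.39  0.8   0.3   1.29 -0.33  1.43 -1.81] 0.0 0.0
25 [ 584. -122.  184.] [ 0.09  0.26  0.17  2.07 -0.53  0.48 -0.67] 0.0 0.0
25 [ 613. -115.  121.] [ 0.16  0.39  0.06  2.06 -0.62  0.35 -0.58] 0.0 0.0
25 [ 613. -115.  251.] [ 0.06  0.21  0.17  1.94 -0.38  0.63 -0.85] 0.0 0.0
25 [655. 148. 250.] [-0.41  0.65  0.31  1.25 -0.27  1.52 -1.87] 0.0 0.0
25 [655. 148. 133.] [-0.4   0.74  0.28  1.36 -0.29  1.32 -1.83] 0.0 0.0
```

```bash
python3 - <<'E'
from arm import *
zt=tool(-76.7,20).as_matrix()[:,2]
plan([(seat(124,9)-95*zt,-76.7,20,87.8,13)])
E
```

```text
[[[8.9,-23.8,-1.1,0.022,0.018,0.109,87.8],[17.8,-47.6,-2.1,0.044,0.037,0.218,87.8],[26.7,-71.5,-3.2,0.066,0.055,0.326,87.8],[35.6,-95.3,-4.2,0.088,0.073,0.435,87.8],[44.4,-119.1,-5.3,0.11,0.091,0.544,87.8]]]
[[[-4.7,-24.9,1.9,0.023,0.019,0.109,87.8],[-9.5,-49.9,3.8,0.045,0.037,0.218,87.8],[-14.3,-74.8,5.7,0.067,0.055,0.327,87.8],[-19,-99.7,7.6,0.089,0.073,0.435,87.8],[-23.8,-124.6,9.5,0.111,0.092,0.544,87.8]]]
[[[-17.2,-18.5,3.3,0.022,0.018,0.109,87.8],[-34.3,-37,6.6,0.044,0.036,0.218,87.8],[-51.5,-55.5,10,0.066,0.055,0.327,87.8]]]
  -> [ 585.  -121.4  199.7] 13 rows
```

Call:
servo_tool(series=[[[9,-24,-1,0.02,0.02,0.11,87.8],[18,-48,-2,0.045,0.035,0.22,87.8],[27,-71,-3,0.065,0.055,0.325,87.8],[36,-95,-4,0.09,0.075,0.435,87.8],[44,-119,-5,0.11,0.091,0.544,87.8]]])

```text
time: 19.98
tcp_pos: [528.6, -314.4, 182.5]
tool_rot: [-0.057, 0.971, -0.228, 0.043]
ft_force: [0.2, 0.0, 0.7]
opening: 85.0
```

Call:
servo_tool(series=[[[-5,-25,2,0.02,0.02,0.11,87.8],[-10,-50,4,0.045,0.035,0.22,87.8],[-14,-75,6,0.065,0.055,0.325,87.8],[-19,-100,8,0.09,0.075,0.435,87.8],[-24,-125,10,0.111,0.092,0.544,87.8]]])

```text
time: 20.4
tcp_pos: [562.1, -191.3, 187.5]
tool_rot: [-0.109, 0.867, -0.48, 0.082]
ft_force: [1.0, -1.2, 0.4]
opening: 88.1
```

Call:
servo_tool(series=[[[-17,-18,3,0.02,0.02,0.11,87.8],[-34,-37,7,0.045,0.035,0.22,87.8],[-51,-55,10,0.066,0.055,0.327,87.8],[-51,-55,10,0.066,0.055,0.327,87.8],[-51,-55,10,0.066,0.055,0.327,87.8]]])

```text
time: 20.82
tcp_pos: [582.0, -117.1, 190.6]
tool_rot: [-0.136, 0.774, -0.61, 0.102]
ft_force: [0.1, 0.1, 1.1]
opening: 87.8
```

```bash
python3 - <<'E'
from arm import *
log()
p,d=imaging.capture("top"); P=cloud("top",d); Z=P[...,2]
t=np.radians(5.1);L=P[...,:2]-[541.7,-402.5]; lx=L@[np.cos(t),np.sin(t)];ly=L@[-np.sin(t),np.cos(t)]
m=(lx>-100)&(lx<30)&(abs(ly)<86)&(Z>14)
for a in range(-80,81,20):
    k_=m&(abs(ly-a)<8)
    if k_.sum()>5: print("noz",a,np.nanpercentile(Z[k_],90).round(1),lx[k_].mean().round(1))
cv2.imwrite("pics/t2.png",cv2.resize(cv2.cvtColor(p,cv2.COLOR_RGB2BGR),(800,600)))
plan([(seat(124,9),-76.7,20,87.8,8)])
E
```

```text
t 20.82 G [ 578.4 -118.   201. ] psi -76.4 alpha 19.6 xz -0.008 q [-0.09  0.25  0.36  2.   -0.43  0.64 -0.78] F [0.1 0.1 1.1] op 87.8 qd 0.06
noz -80 39.5 -47.4
noz -60 43.5 -48.6
noz -40 43.7 -49.1
noz -20 43.1 -41.9
[[[0.5,-0.7,10.9,0.001,0.001,0,87.8],[0.9,-1.5,21.8,0.002,0.002,0,87.8],[1.4,-2.2,32.7,0.003,0.003,0,87.8],[1.9,-3,43.7,0.004,0.004,0,87.8],[2.4,-3.7,54.6,0.004,0.005,0,87.8]]]
[[[0.4,-0.7,10.9,0.001,0.001,0.001,87.8],[0.8,-1.4,21.8,0.002,0.002,0.001,87.8],[1.2,-2.1,32.7,0.003,0.003,0.001,87.8]]]
  -> [ 616.6 -113.9  110.4] 8 rows
```

View pics/t2.png

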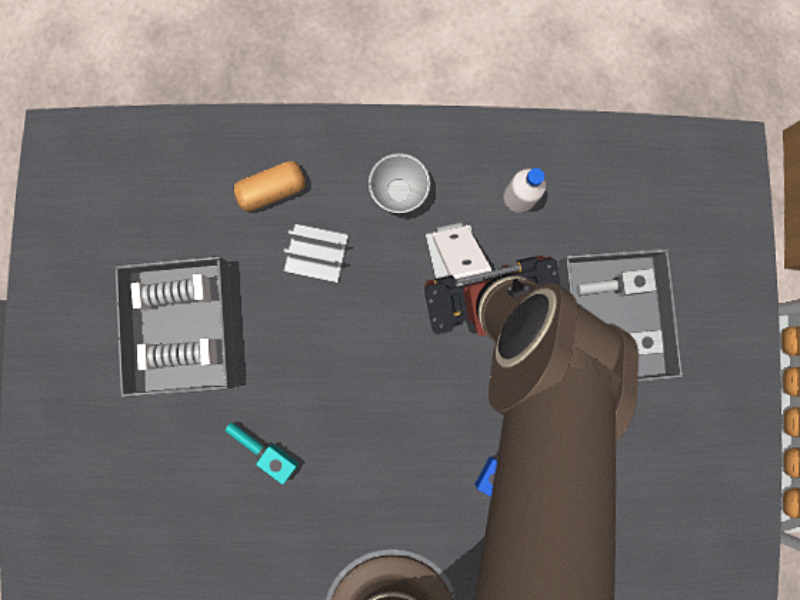

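Both rolls are in the left tote at (170,291) and (178,353). The nozzle block is in the right tote at (647,343), partly hidden by the arm. The plate is still on the rest at (460,248). Now the regrasp.

Call:
servo_tool(series=[[[0,0,11,0,0,0,87.8],[1,-1,22,0,0,0,87.8],[1,-2,33,0,0,0,87.8],[2,-3,44,0,0,0,87.8],[2,-4,55,0.005,0.005,0,87.8]]])

```text
time: 21.28
tcp_pos: [604.4, -116.7, 138.4]
tool_rot: [-0.136, 0.772, -0.612, 0.106]
ft_force: [0.4, -0.1, 0.2]
opening: 87.6
```

Call:
servo_tool(series=[[[0,-1,11,0,0,0,87.8],[1,-1,22,0,0,0,87.8],[1,-2,31,0,0,0,87.8],[1,-2,31,0,0,0,87.8]]])

```text
time: 21.62
tcp_pos: [616.0, -113.4, 109.3]
tool_rot: [-0.136, 0.772, -0.612, 0.105]
ft_force: [0.2, 0.0, 0.8]
opening: 88.0
```

```bash
python3 - <<'E'
from arm import *
s=log(); G=s["tcp_pos"]-11*q2r(s["tool_rot"]).as_matrix()[:,2]-(O+35*e+20*k);print("U,N,L",G@u,G@n,G@np.array([-e[1],e[0],0]))
plan([(seat(124,9)+1*np.array([-e[1],e[0],0]),-76.7,20,87.8,3)])
E
```

```text
t 21.62 G [ 612.4 -114.3  119.7] psi -76.8 alpha 19.7 xz -0.004 q [-0.03  0.42  0.27  2.   -0.57  0.48 -0.67] F [0.2 0.  0.8] op 88.0 qd 0.04
U,N,L 123.48290992529697 7.947393151669443 0.6006703118685938
[[[-0.1,-0.3,-0.3,0.002,0.001,-0.001,87.8],[-0.2,-0.6,-0.6,0.003,0.002,-0.002,87.8],[-0.4,-0.9,-0.9,0.005,0.004,-0.003,87.8]]]
  -> [ 616.4 -113.   110.4] 3 rows
```

Call:
servo_tool(series=[[[0,0,0,0,0,0,75],[0,0,0,0,0,0,65],[0,0,0,0,0,0,55],[0,0,0,0,0,0,55],[0,0,0,0,0,0,55]]], grip_force=55)

```text
time: 22.03
tcp_pos: [616.6, -113.9, 112.5]
tool_rot: [-0.137, 0.772, -0.612, 0.107]
ft_force: [-0.0, 0.1, 1.4]
opening: 64.9
```

Call:
servo_tool(series=[[[0,0,0,0,0,0,55],[0,0,0,0,0,0,55],[0,0,0,0,0,0,55]]])

```text
time: 22.28
tcp_pos: [616.6, -113.9, 112.4]
tool_rot: [-0.137, 0.772, -0.612, 0.106]
ft_force: [-1.7, 0.2, 4.5]
opening: 64.5
```

```bash
python3 - <<'E'
from arm import *
s=log(); G0=s["tcp_pos"]-11*q2r(s["tool_rot"]).as_matrix()[:,2]; G=G0-(O+35*e+20*k);print("U,N,L",G@u,G@n,G@np.array([-e[1],e[0],0]))
a=np.radians(-11.6);xr=np.array([np.cos(a),np.sin(a),0])
plan([(G0+[0,0,140],-76.7,19.7,55,7),(np.array([655.1,147.7,255])-xr,-101.6,-20.3,55,11)])
E
```

```text
t 22.28 G [ 613.  -114.8  122.8] psi -76.8 alpha 19.9 xz -0.003 q [-0.03  0.41  0.27  2.   -0.57  0.48 -0.67] F [-1.7  0.2  4.5] op 64.5 qd 0.0
U,N,L 125.5674520896462 10.284175668825982 0.01975259196851518
[[[-0.1,-6.8,-18.8,-0.001,0,0,55],[-0.1,-13.6,-37.6,-0.001,0.001,-0.001,55],[-0.2,-20.4,-56.4,-0.002,0.001,-0.001,55],[-0.2,-27.3,-75.2,-0.002,0.001,-0.002,55],[-0.3,-34.1,-94,-0.003,0.002,-0.002,55]]]
[[[0,-6.7,-18.8,-0.001,0,0,55],[0,-13.5,-37.6,-0.001,0,-0.001,55]]]
  -> [ 616.6 -113.9  252.4] 7 rows
[[[-22.5,-7.8,3.5,-0.062,0,0.04,55],[-45,-15.5,7,-0.125,0,0.081,55],[-67.6,-23.3,10.6,-0.187,-0.001,0.121,55],[-90.1,-31,14.1,-0.25,-0.001,0.161,55],[-112.6,-38.8,17.6,-0.312,-0.001,0.202,55]]]
[[[-23.7,-3.8,1.7,-0.063,0,0.04,55],[-47.4,-7.7,3.5,-0.125,0,0.08,55],[-71.1,-11.6,5.2,-0.188,0,0.121,55],[-94.8,-15.4,6.9,-0.25,-0.001,0.161,55],[-118.5,-19.3,8.6,-0.313,-0.001,0.201,55]]]
[[[-24.1,0.6,1.2,-0.062,0,0.041,55]]]
  -> [650.4 148.7 244.7] 11 rows
```

Call:
servo_tool(series=[[[0,-3,-8,0,0,0,55],[0,-9,-25,0,0,0,55],[0,-17,-47,0,0,0,55],[0,-25,-70,0,0,0,55],[0,-34,-94,0,0,0,55]]])

```text
time: 22.7
tcp_pos: [615.2, -113.9, 212.0]
tool_rot: [-0.135, 0.772, -0.612, 0.105]
ft_force: [0.1, 0.9, -2.0]
opening: 64.9
```

Call:
servo_tool(series=[[[0,-7,-19,0,0,0,55],[0,-13,-38,0,0,0,55],[0,-13,-38,0,0,0,55]]])

```text
time: 22.95
tcp_pos: [617.1, -114.8, 256.2]
tool_rot: [-0.138, 0.771, -0.612, 0.108]
ft_force: [1.0, 0.0, -1.6]
opening: 64.7
```

Call:
servo_tool(series=[[[-22,-8,3,-0.06,0,0.04,55],[-45,-15,7,-0.125,0,0.08,55],[-68,-23,11,-0.187,0,0.12,55],[-90,-31,14,-0.25,0,0.16,55],[-113,-39,18,-0.31,0,0.2,55]]])

```text
time: 23.37
tcp_pos: [631.0, 6.9, 247.7]
tool_rot: [-0.024, 0.718, -0.695, -0.005]
ft_force: [0.5, -0.1, -1.7]
opening: 65.0
```

Call:
servo_tool(series=[[[-24,-4,2,-0.06,0,0.04,55],[-47,-8,3,-0.125,0,0.08,55],[-71,-12,5,-0.187,0,0.12,55],[-95,-15,7,-0.25,0,0.16,55],[-118,-19,9,-0.31,0,0.2,55]]])

```text
time: 23.78
tcp_pos: [646.2, 126.3, 243.6]
tool_rot: [-0.088, -0.641, 0.754, 0.115]
ft_force: [0.3, -0.3, -1.7]
opening: 64.9
```

Call:
servo_tool(series=[[[-24,1,1,-0.06,0,0.04,55],[-24,1,1,-0.06,0,0.04,55],[-24,1,1,-0.06,0,0.04,55]]])

```text
time: 24.03
tcp_pos: [649.0, 149.8, 241.2]
tool_rot: [-0.109, -0.624, 0.762, 0.135]
ft_force: [-0.4, -0.9, -2.0]
opening: 64.9
```

```bash
cat > fin.py <<'E'
from arm import *
a=np.radians(-11.6);xr=np.array([np.cos(a),np.sin(a),0])
Rk=np.array([655.1,147.7,0])
def rk():
    s=log(); G=s["tcp_pos"]-11*q2r(s["tool_rot"]).as_matrix()[:,2]-Rk; print("rack x,y,z of G",G@xr,G@np.array([-xr[1],xr[0],0]),G[2])
E
python3 - <<'E'
from fin import *
rk()
p,d=imaging.capture("scene"); cv2.imwrite("pics/s5.png",cv2.resize(cv2.cvtColor(p,cv2.COLOR_RGB2BGR)[130:320,230:430],None,fx=3,fy=3))
P=cloud("scene",d)
# front face of the plate (white points) : plane fit
m=(p.min(-1)>150)&(P[...,2]>95)&(P[...,2]<240)&(abs((P[...,:2]-Rk[:2])@xr[:2])<40)&(abs((P[...,:2]-Rk[:2])@[-xr[1],xr[0]])<45)
s=P[m]-Rk; X=s@xr;Y=s@np.array([-xr[1],xr[0],0]); print(m.sum())
c=np.linalg.lstsq(np.c_[s[:,2]-150,Y,np.ones(len(s))],X,rcond=None)[0]; print("face: dx/dz deg",np.degrees(c[0]),"yaw",np.degrees(c[1]),"x at z150",c[2],"z range",s[:,2].min(),s[:,2].max(),"y",Y.min(),Y.max())
plan([(Rk+1.3*xr+[0,0,160],-101.6,-20.1,55,8)])
E
```

```text
t 24.03 G [652.7 149.  251.5] psi -101.4 alpha -20.0 xz -0.002 q [-0.45  0.72  0.43  1.18 -0.37  1.64 -1.8 ] F [-0.4 -0.9 -2. ] op 64.9 qd 0.05
rack x,y,z of G -2.608603518156743 0.7930404405074246 251.53394308193663
269
face: dx/dz deg 0.03670824185775006 yaw -7.179487156222896 x at z150 4.408287004301337 z range 128.95076756191304 236.71136665051046 y -29.42189546983758 35.74932554238901
[[[-0.1,-4.4,10.8,0,0,0,55],[-0.2,-8.7,21.5,-0.001,0,0.001,55],[-0.3,-13.1,32.3,-0.001,0,0.001,55],[-0.4,-17.4,43.1,-0.002,0,0.001,55],[-0.5,-21.8,53.8,-0.002,0,0.002,55]]]
[[[-0.1,-4.3,10.8,-0.001,0,0,55],[-0.2,-8.7,21.5,-0.001,0.001,0.001,55],[-0.3,-13.1,32.3,-0.002,0.001,0.001,55]]]
  -> [652.7 148.2 149.7] 8 rows
```

View pics/s5.png

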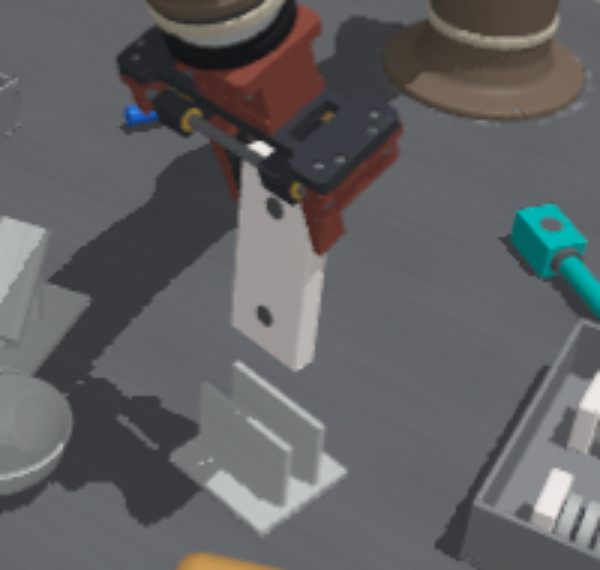

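The plate hangs vertically above the slot. Measured tilt is about 0°, and its front face is at x≈4.4 against 5.1 predicted. Next I'll lower it.

Call:
servo_tool(series=[[[0,-4,11,0,0,0,55],[0,-8,21,0,0,0,55],[0,-12,30,0,0,0,55],[-0.5,-16,39,0,0,0,55],[-0.5,-19,46,0,0,0,55]]])

```text
time: 24.5
tcp_pos: [651.3, 148.1, 193.6]
tool_rot: [-0.108, -0.623, 0.763, 0.134]
ft_force: [-0.9, -0.1, -2.5]
opening: 64.8
```

Call:
servo_tool(series=[[[0,0,0,0,0,0,55],[0,0,0,0,0,0,55]]])

```text
time: 24.67
tcp_pos: [651.5, 148.3, 194.5]
tool_rot: [-0.108, -0.623, 0.763, 0.134]
ft_force: [0.1, -0.7, -1.1]
opening: 64.8
```

```bash
python3 - <<'E'
from fin import *
rk()
plan([(Rk+1.3*xr+[0,0,175],-101.6,-20.1,55,5),(Rk+1.3*xr+[0,0,142],-101.6,-20.1,55,5)])
E
```

```text
t 24.67 G [655.2 147.5 204.8] psi -101.5 alpha -19.8 xz -0.003 q [-0.45  0.75  0.42  1.23 -0.38  1.56 -1.78] F [ 0.1 -0.7 -1.1] op 64.8 qd 0.02
rack x,y,z of G 0.11834731954542797 -0.16968578716097005 204.80529464472846
[[[0,-2.2,5.5,-0.001,0,0,55],[0,-4.5,11.1,-0.002,0.001,0.001,55],[0,-6.7,16.6,-0.003,0.001,0.001,55],[0,-8.9,22.1,-0.004,0.002,0.002,55],[-0.1,-11.2,27.6,-0.005,0.002,0.002,55]]]
  -> [652.7 148.2 164.7] 5 rows
[[[0,-2.3,6.2,0,0,0,55],[0,-4.5,12.4,0,0,0,55],[0,-6.8,18.6,0,0,0,55],[0,-9.1,24.8,0,0,0,55],[0.1,-11.3,31,0,0,0,55]]]
  -> [652.7 148.2 131.7] 5 rows
```

Call:
servo_tool(series=[[[0,-2,6,0,0,0,55],[0,-4.5,11,0,0,0,55],[0,-7,17,0,0,0,55],[0,-9,22,-0.004,0,0,55],[0,-11,28,-0.005,0,0,55]]])

```text
time: 25.08
tcp_pos: [652.7, 148.3, 164.3]
tool_rot: [-0.109, -0.623, 0.762, 0.136]
ft_force: [0.4, -0.0, -2.6]
opening: 64.8
```

Call:
servo_tool(series=[[[0,-2,6,0,0,0,55],[0,-4.5,12,0,0,0,55],[0,-7,18,0,0,0,55],[0,-8,22,0,0,0,55],[0,-9,25,0,0,0,55]]])

```text
time: 25.5
tcp_pos: [652.3, 148.5, 137.6]
tool_rot: [-0.109, -0.623, 0.762, 0.136]
ft_force: [-0.1, 0.9, -2.2]
opening: 65.0
```

```bash
python3 - <<'E'
from fin import *
rk()
plan([(Rk+1.3*xr+[0,0,135],-101.6,-20.1,55,5)])
E
```

```text
t 25.5 G [656.  147.7 147.9] psi -101.5 alpha -20.1 xz -0.003 q [-0.44  0.8   0.41  1.28 -0.4   1.47 -1.76] F [-0.1  0.9 -2.2] op 65.0 qd 0.06
rack x,y,z of G 0.8814223035440049 0.1633840513553587 147.89701668232422
[[[0,-1,2.4,0,0,0.001,55],[0.1,-1.9,4.8,0,0.001,0.001,55],[0.1,-2.9,7.2,0,0.001,0.002,55],[0.2,-3.9,9.6,0,0.002,0.002,55],[0.2,-4.8,12,0,0.002,0.003,55]]]
  -> [652.7 148.2 124.7] 5 rows
```

No wall contact so far. I'll creep to the slot floor.

Call:
servo_tool(series=[[[0,-1,2.5,0,0,0,55],[0,-2,5,0,0,0,55],[0,-3,7,0,0,0,55],[0,-4,9.5,0,0,0,55],[0,-4,9.5,0,0,0,55]]])

```text
time: 25.92
tcp_pos: [652.9, 148.4, 127.6]
tool_rot: [-0.109, -0.623, 0.762, 0.136]
ft_force: [-0.0, 1.4, -1.5]
opening: 64.6
```

Call:
servo_tool(series=[[[0,-0.5,1,0,0,0,55],[0,-1,2,0,0,0,55],[0,-1,2,0,0,0,55]]])

```text
time: 26.17
tcp_pos: [653.3, 148.3, 125.7]
tool_rot: [-0.109, -0.623, 0.762, 0.136]
ft_force: [0.8, -0.4, -2.3]
opening: 64.8
```

```bash
python3 - <<'E'
from fin import *
rk()
E
```

```text
t 26.17 G [657.  147.5 136.1] psi -101.5 alpha -20.1 xz -0.003 q [-0.44  0.81  0.41  1.28 -0.4   1.45 -1.75] F [ 0.8 -0.4 -2.3] op 64.8 qd 0.0
rack x,y,z of G 1.8485982859241523 0.22053816584007488 136.05500565405205
```

Call:
servo_tool(series=[[[0,-0.5,1,0,0,0,55],[0,-1,2,0,0,0,55],[0,-1,2,0,0,0,55]]])

```text
time: 26.42
tcp_pos: [653.5, 148.3, 123.4]
tool_rot: [-0.109, -0.623, 0.762, 0.136]
ft_force: [0.5, -0.3, -2.7]
opening: 64.7
```

Call:
servo_tool(series=[[[0,-0.5,1,0,0,0,55],[0,-0.5,1.5,0,0,0,55],[0,-0.5,1.5,0,0,0,55]]])

```text
time: 26.67
tcp_pos: [653.7, 148.2, 122.7]
tool_rot: [-0.109, -0.623, 0.762, 0.136]
ft_force: [-0.4, -0.3, 2.8]
opening: 65.0
```

Call:
servo_tool(series=[[[0,0,0,0,0,0,70],[0,0,0,0,0,0,80],[0,0,0,0,0,0,87.8],[0,0,0,0,0,0,87.8],[0,0,0,0,0,0,87.8]]])

```text
time: 27.08
tcp_pos: [653.4, 148.3, 121.9]
tool_rot: [-0.109, -0.623, 0.762, 0.136]
ft_force: [-0.1, 0.3, 0.3]
opening: 87.3
```

Call:
servo_tool(series=[[[0,0,-8,0,0,0,87.8],[0,0,-20,0,0,0,87.8],[0,0,-40,0,0,0,87.8],[0,0,-60,0,0,0,87.8],[0,0,-80,0,0,0,87.8]]])

```text
time: 27.5
tcp_pos: [681.1, 142.3, 199.4]
tool_rot: [-0.109, -0.623, 0.762, 0.136]
ft_force: [-0.2, -0.6, 0.2]
opening: 87.7
```

```bash
python3 - <<'E'
from fin import *
rk()
plan([(np.array([560,140,300]),-95,0,87.8,7)])
E
```

```text
t 27.5 G [684.7 141.5 209.7] psi -101.5 alpha -20.0 xz -0.003 q [-0.41  0.8   0.42  1.12 -0.39  1.62 -1.78] F [-0.2 -0.6  0.2] op 87.7 qd 0.53
rack x,y,z of G 30.27638947546566 -0.091421947252433 209.70722189122142
[[[3.7,20.2,-6.3,0.05,0.003,-0.016,87.8],[7.5,40.5,-12.5,0.1,0.007,-0.032,87.8],[11.2,60.7,-18.8,0.149,0.01,-0.048,87.8],[14.9,81,-25.1,0.199,0.013,-0.064,87.8],[18.7,101.2,-31.3,0.249,0.017,-0.08,87.8]]]
[[[2.3,18.3,-11.1,0.05,0.003,-0.016,87.8],[4.6,36.7,-22.1,0.1,0.006,-0.032,87.8]]]
  -> [560. 140. 289.] 7 rows
```

Call:
servo_tool(series=[[[0,0,-25,0,0,0,87.8],[0,10,-50,0.05,0,0,87.8],[0,20,-75,0.1,0,0,87.8],[5,50,-80,0.2,0,0,87.8],[8,80,-85,0.3,0,0,87.8]]])

```text
time: 27.92
tcp_pos: [635.6, 142.2, 305.3]
tool_rot: [-0.013, -0.632, 0.775, 0.018]
ft_force: [-1.2, 1.4, 2.5]
opening: 87.8
```

Call:
servo_tool(series=[[[0,30,0,0,0,0,87.8],[0,60,0,0,0,0,87.8],[0,90,0,0,0,0,87.8],[0,120,0,0,0,0,87.8],[0,120,0,0,0,0,87.8]]])

```text
time: 28.33
tcp_pos: [512.5, 168.9, 312.7]
tool_rot: [-0.014, -0.633, 0.773, 0.022]
ft_force: [1.2, 0.4, 0.6]
opening: 87.8
```

```bash
python3 - <<'E'
from fin import *
rk()
p,d=imaging.capture("top"); P=cloud("top",d); Z=P[...,2]
t=np.radians(5.1);L=P[...,:2]-[541.7,-402.5]; lx=L@[np.cos(t),np.sin(t)];ly=L@[-np.sin(t),np.cos(t)]
m=(lx>-100)&(lx<30)&(abs(ly)<86)&(Z>14)
for a in range(-80,81,20):
    k_=m&(abs(ly-a)<8)
    if k_.sum()>5: print("noz",a,np.nanpercentile(Z[k_],90).round(1),lx[k_].mean().round(1))
print("floor",np.nanmedian(Z[(lx>-20)&(lx<20)&(abs(ly)<60)]))
p2,d2=imaging.capture("scene"); P=cloud("scene",d2)
s=P-Rk; X=s@xr;Y=s@np.array([-xr[1],xr[0],0]); m=(p2.min(-1)>150)&(abs(X)<30)&(abs(Y)<26)&(s[...,2]>75)&(s[...,2]<150)
c=np.linalg.lstsq(np.c_[s[m][:,2]-110,Y[m],np.ones(m.sum())],X[m],rcond=None)[0]; print("plate face deg",np.degrees(c[0]),np.degrees(c[1]),c[2],m.sum())
m=(abs(X)<20)&(abs(Y)<45)&(s[...,2]>75)&(s[...,2]<190);print("top z",np.percentile(s[m][:,2],99))
A=cv2.resize(cv2.cvtColor(p2,cv2.COLOR_RGB2BGR),(533,400));B=cv2.resize(cv2.cvtColor(p,cv2.COLOR_RGB2BGR)[140:300,60:500],(533,194))
cv2.imwrite("pics/f.png",np.vstack([A,B]))
E
```

```text
t 28.33 G [513.  168.7 323.6] psi -101.4 alpha -3.0 xz -0.007 q [-0.78  0.24  0.49  1.68 -0.15  1.3  -2.03] F [1.2 0.4 0.6] op 87.8 qd 0.09
rack x,y,z of G -143.3928555432303 -7.976047579654256 323.6477675422306
noz -80 41.6 -49.0
noz -60 43.3 -48.3
noz -40 43.4 -48.9
noz -20 42.7 -49.2
noz 0 35.4 -49.1
noz 20 34.1 -48.6
noz 40 33.5 -49.4
noz 60 34.1 -49.2
floor 5.054626194747584
plate face deg 0.0 0.0 0.0 0
top z 160.67688495816077
```

View pics/f.png

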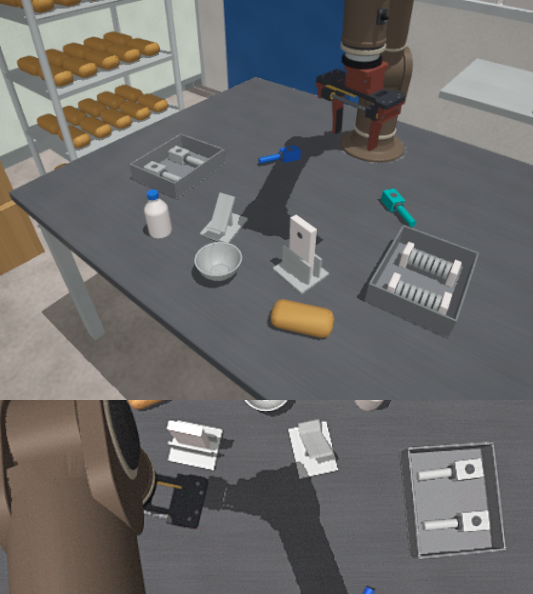

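The plate stands upright in the slot at (302,240). The nozzle lies flat in its tote (tube top an even ~34 mm), both rolls are in theirs, and the bowl, bottle and bun are unmoved. Handing in.

```bash
python3 -c "
from workcell import robot
print(robot.finish_job())"
```

```text
the job is handed in; nothing more can be done
None
```

The job is handed in at 28 s of the 72 s allowed. I leaned the plate on the draining rest and let go. Then I put the roll and the steel nozzle in their totes. Last, I took the plate by its raised end and stood it in the rack slot.

**Last checks**
- **Plate:** it stands upright in the slot, with its top at about 160 mm (158 expected). While it leaned on the rest, the depth image showed it seated and centred to about 1 mm.
- **Roll:** it lies flat in the free half of its tote, with its end blocks at z≈52 mm and body at z≈48 mm.
- **Nozzle:** it lies flat at about -49 mm in its tote, with its tube at an even 34 mm. The block read 43 mm against 41 expected, which I put down to depth noise.
- **Left alone:** the bowl, bottle, bun and the two coloured look-alikes are where they were, and the gripper was clear of everything.

**What failed or disagreed**
- **Roll touchdown:** lowering the roll into the tote gave a brief wrist-force reading of 39 N, close to the 40 N pressing limit. The contact was through the held roll, not the gripper's body.
- **Roll grip:** the fingers finished closing as the lift began, so the roll was held about 12 mm above its axis. It carried and set down fine.
- **Plate tilt check:** my final camera check of the standing plate's tilt found no usable points. That it is upright rests on the picture, its top height and a reading of about 0° just before it was lowered.

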